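Strip a control board into the parts trays

TASK

Strip the control board for repair: take its fan off first, then its two heatsinks, and put each in the empty place among its own kind in the parts trays (the fan in the gap between the two other fans, the large heatsink in the free large pocket, the small one in the free small pocket). Then lay the bare board, right way up, in the empty long tray. Everything must end lying flat on the floor of its pocket, and the two fans already in the tray must be left standing where they are.

Things in the scene. Friction and masses are not known exactly. Their poses are not given: they have to be found in the camera images.
- fan_c (a point): Fan of the board: black, square, 40 x 40 mm, 20 mm high, 40 g, loose on top of the large heatsink (screws out, unplugged). Point: its centre, 10 mm above its underside; x, y along its sides, z up. Grip it across any sides. The heatsink below juts out 2 mm at the y sides and 10 mm at the x sides: keep the fingertips above the fan's underside.
- sink_c (a point): Large heatsink of the board: bare aluminium, fins along x, 60 (x) x 44 (y) x 24 mm high, 95 g, loose on the big chip, under the fan. Point: its centre, 12 mm above its underside. Grip it across y: the board's black socket strips run 4 mm beyond both y sides, their tops 6.5 mm above the heatsink's underside; keep the fingertips above them.
- small_c (a point): Small heatsink of the board: bare aluminium, fins along x, 26 x 26 mm, 18 mm high, 18 g, loose on the small chip, 9 mm beyond the large heatsink's +x end. Point: its centre, 9 mm above its underside. Grip it across y, fingertips above the socket strips, whose tops are 6.5 mm above its underside.
- board_c (a point): Control board: green, loose, 65 g, 110 (x) x 62 mm (y), on four 8 mm brass feet. Point: its centre, 9.25 mm above the bench. Plate 8 to 10 mm above the foot ends; black socket strips flush with both long edges reach 18.5 mm. Grip it across y, fingertips some 7 mm above the bench. Large heatsink centred 18 mm to -x, small one 34 mm to +x, undersides 12 mm up. May lie either way round.
- fan_gap (a point): Blue-grey plastic tray fixed to the bench, 7 mm high, pockets 4 mm deep (floor 3 mm above the bench). Fan tray: 147 x 70 mm, one trough 129 (x) x 52 mm (y) with two loose fans in it. Point: on the trough's floor, midway between them; the gap there is 46 mm long (x) for the 40 mm fan. Hold the fan across the trough (y) to set it in.
- sink_pocket (a point): Blue-grey plastic tray fixed to the bench, 7 mm high, pockets 4 mm deep (floor 3 mm above the bench). Large heatsinks' tray: 164 x 70 mm, two pockets 72 (x) x 56 mm (y) in line along x. Point: centre of the floor of the free one; the other, 78 mm to +x, holds such a heatsink. The heatsink lies with its length along x, either way round.
- small_pocket (a point): Blue-grey plastic tray fixed to the bench, 7 mm high, pockets 4 mm deep (floor 3 mm above the bench). Small heatsinks' tray: 98 x 52 mm, two pockets 38 x 38 mm in line along x. Point: centre of the floor of the free one; the other, 46 mm to +x, holds a small heatsink.
- board_pocket (a point): Blue-grey plastic tray fixed to the bench, 7 mm high, pockets 4 mm deep (floor 3 mm above the bench). Board tray: 136 x 88 mm, one empty pocket 122 (x) x 74 mm (y). Point: centre of its floor. The board's length lies along x.
- fan_a_c (a point): A fan of the same kind, 40 g, loose in the fan tray, centred 43 mm to -x of the gap's middle, to be left there. Point: its centre, 10 mm above its underside.
- fan_b_c (a point): The other fan, 40 g, loose in the fan tray, centred 43 mm to +x of the gap's middle, to be left there. Point: its centre, 10 mm above its underside.
Mind the look-alikes: they are no part of the job. Of the things that look like the part that bears board_c, take the one that is nearest to the robot's base at the start.

How it is judged:
By the outcome, as a careful person would: the job done as asked, in the order asked, and still so for the second after the job is handed in, with the robot touching nothing.
It also fails if it takes over 128 s, if anything falls off the work surface, if the arm or the gripper's body presses on something with over 40 N, if the wrist force passes 120 N, or if a joint passes its speed limit or range.

ROBOT

A 6-joint arm with a two-finger parallel gripper is mounted at the origin on the work surface. World frame = base frame: x ahead of the robot, y to its left, z up, the work surface at z = 0. Lengths are in m, angles in rad, forces in N, time in s.
With the tool pointing down it reaches from about 0.325 to 0.85 m from the base axis. Payload 4.4 kg.
Tool frame: the origin (TCP) lies between the finger pads; the fingertips stand 25 mm ahead of it and the grasp point (between the pads) lies 6 mm ahead of it; z points along the fingers, y is the line along which they close (so a half turn about z gives the same grasp; the last joint's range is limited). The gripper opens to 94 mm and grips with 3 to 60 N. Pads are 16 mm wide; open, the fingers measure 119 mm over their backs; the gripper's body (75 mm by 177 mm) begins 78 mm behind the grasp point.
Start: joints at [1.153, 0.207, 1.542, -0, 1.393, -0.15], TCP at [0.152, 0.555, 0.202] pointing down, gripper open.
Joint ranges: [-2.73, 2.73], [-0.86, 2.22], [0.23, 2.46], [-1.11, 4.25], [0.08, 2.63], [-2.82, 2.82]. Speed limits (rad/s): [2.79, 2.79, 3.14, 3.14, 3.14, 3.14].

INTERFACE

Orientations are given as a rotation vector (axis times angle).
In Python, from cell import bot gives the robot as it stands. The module is installed in compiled form; this text tells all that it offers.
- The arm moves only by the tool send_rows, never from a script. Its argument "deltas" is a list of rows, each an object with "delta_pos": the shift along the tool's x, y, z normalised to -1 to 1, where 1 is 80 cm, a list of three; "angular": the turn, a rotation vector about the tool's x, y, z normalised to -1 to 1, where 1 is 180 degrees, a list of three; "claw": the closure, from 0 (fully open) to 1 (shut). In form: [{"delta_pos": [dx, dy, dz], "angular": [ax, ay, az], "claw": claw}, ...]. A call has 1 to 8 rows; each row is the pose to reach, as a shift and turn from the pose commanded when the call began, along the tool's axes at that moment, turning the shorter way round; what a row does not reach only later rows make up. A row lasts 1/12 s, in which the tool goes at most 41.7 mm and 7.16 degrees, less where a joint would pass 70% of its speed; a pose out of reach is approached as far as the arm can. A call with a number of a shift or a turn outside -1 to 1 is refused whole. A call with a gripper value outside its range is refused whole. The fingers move at their own pace and stop on an object; "newtons" is the grip in N (left out, the last holds). Time passes only in rows, so rows that repeat a pose let the fingers close. It gives the time, the measured TCP pose, the force, the opening and the grip force at its end, in the units of the state.
- bot.read_state(): the state, without advancing time (a new reading comes with each control period).
- bot.grab_frame(name): name is "scene" or "top" or "wrist"; returns a dict with "img" (400x640x3 uint8, red, green, blue), "K" (3x3 intrinsics, pixels), "distortion" ([k1, k2, p1, p2, k3] as OpenCV has them; the pictures are not rectified), "xyz" and "attitude" of the camera in the world. Camera axes: x right, y down, z forward; pixel columns grow to the right and rows downward; lengths in m; the calibration is good to about 2 mm. A picture is of the moment at which its call begins. There is no depth.
- bot.close_job(): hands the job in; it is judged then, once.
Trained networks look in a picture, given as the dict that the camera call returned (one of the last four; its "shot" number tells which), for a name from the list of things; names that differ only in an ending like _2 or _b are one class to them, and where a whole thing is asked for, a point or a joint stands for the part that bears it (a point fixed in the world has none). Each returns a list of dicts, best first, with "conf" (0 to 1); they miss things now and then, are a little off and sometimes report something else, mostly with a low value. They report only what shows in the picture. A call takes as long as a camera call. They do not tell look-alikes from the thing itself.
- bot.cut_out(picture, thing): "mask" (400x640 bool, what is visible of it) and "box" ([centre column, centre row, width, height] in pixels, round what is visible of it).
The state is a dict: "time": time; "joint_pos": joint angles; "qvel": joint speeds; "tau": joint torques, N m; "ee_pos": TCP position; "orientation": TCP orientation; "force": force on the tool from outside, world axes, zero at the start; "moment": the same for the moment, N m; "grip_width": finger opening in m; "grasp_force": force on a finger pad.
Only numpy, scipy, OpenCV 4.12 (cv2) and the standard library are available. Lean on these libraries where they do the work, as an engineer would, in place of code of your own. Each camera call takes 0.05 s, during which the arm holds its last target. There are 200 camera calls.

## Working session

There is one attempt and no reset: what is moved stays moved. The work goes in short steps, Python scripts to look and compute and a tool call to move; the robot and the scene stay as the last step left them, time stands still between calls to the robot, and variables do not carry over. Pictures are saved under pics/ and viewed, at most 14 in all, crops included, and the job is handed in when it is done.

Besides the shell and the picture viewer there is one more tool, called after "Request:" as name([rows], argument=value, ...), one row to a line, values as JSON. send_rows: Moves the arm, as the interface text tells. Its arguments: {"type":"object","properties":{"deltas":{"type":"array"},"newtons":{"type":"number"}},"required":["deltas"]}

```bash
mkdir -p pics; cat > h.py <<'E'
import numpy as np, cv2
from cell import bot
from scipy.spatial.transform import Rotation as R
def rot(a):
    a=np.array(a,float)
    return R.from_rotvec(a).as_matrix() if a.size==3 else (a if a.shape==(3,3) else R.from_quat(a).as_matrix())
def shot(n,f=None):
    p=bot.grab_frame(n)
    if f: cv2.imwrite('pics/'+f,p['img'][:,:,::-1])
    return p
def p2w(p,uv,z):
    u=cv2.undistortPoints(np.array(uv,float).reshape(-1,1,2),np.array(p['K']),np.array(p['distortion'])).reshape(-1,2)
    d=np.c_[u,np.ones(len(u))]@rot(p['attitude']).T; c=np.array(p['xyz'])
    return (c+d*((z-c[2])/d[:,2])[:,None])[:,:2]
def w2p(p,X):
    Rm=rot(p['attitude']).T
    return cv2.projectPoints(np.array(X,float).reshape(-1,3),cv2.Rodrigues(Rm)[0],-Rm@np.array(p['xyz']),np.array(p['K']),np.array(p['distortion']))[0].reshape(-1,2)
E
python3 - <<'E'
from h import *
s=bot.read_state();print(s)
for n in ['top','scene']:
    p=shot(n,n+'0.png');print(n,p['xyz'],p['attitude'],p['K'],p['distortion'])
    if n=='top':
        for t,z in [('fan_c',.056),('sink_c',.036),('small_c',.03),('board_c',.0185),('fan_gap',.007),('sink_pocket',.007),('small_pocket',.007),('board_pocket',.007)]:
            for d in bot.cut_out(p,t):
                m=d['mask'].astype(np.uint8);c=max(cv2.findContours(m,0,2)[0],key=cv2.contourArea).reshape(-1,2)
                r=cv2.minAreaRect(p2w(p,c,z).astype(np.float32))
                print(t,round(d['conf'],2),np.round(d['box']),np.round(r[0],4),np.round(r[1],4),round(r[2],1))
E
```

```text
{'time': 0.0, 'joint_pos': array([ 1.15247087e+00,  2.07402116e-01,  1.54296256e+00, -2.16613716e-05,
        1.39351360e+00, -1.50470557e-01]), 'qvel': array([ 1.17282995e-03,  3.06712991e-05, -1.42995629e-03,  1.39974423e-04,
       -2.06571536e-03,  2.75154304e-04]), 'tau': array([-1.45503815e-03, -3.70875585e+01, -2.81413811e+01,  6.96003833e-02,
        3.60592932e-02, -1.63360633e-04]), 'ee_pos': array([0.15184224, 0.55372845, 0.20079692]), 'orientation': array([-0.41939969, -3.1128437 ,  0.00345474]), 'force': array([-0.44307465, -0.34755282, -0.56031423]), 'moment': array([0.0237449 , 0.00509486, 0.00752186]), 'grasp_force': 0.0, 'grip_width': 0.09386562226322205}
top [ 0.27635191 -0.13174862  1.13378726] [-2.06007236  2.16704477 -0.21999132] [[400.73449306   0.         314.55446778]
 [  0.         400.73449306 204.01635064]
 [  0.           0.           1.        ]] [0.00394803 0.         0.         0.         0.        ]
fan_c 0.71 [382. 227.  15.  17.] [ 0.4381 -0.3241] [0.0371 0.0392] 62.7
fan_c 0.63 [191. 161.  16.  20.] [0.6472 0.201 ] [0.0486 0.0405] 17.8
sink_c 0.44 [
[... 219 characters left out ...]
 [398. 151.  40.  22.] [ 0.6558 -0.3844] [0.1084 0.0679] 85.3
board_c 0.61 [384. 221.  32.  45.] [ 0.453  -0.3309] [0.0637 0.1112] 63.1
fan_gap 0.95 [194. 174.  36.  56.] [0.6178 0.2006] [0.1556 0.0742] 17.1
sink_pocket 0.72 [143. 227.  32.  58.] [0.4664 0.3563] [0.1632 0.0713] 16.9
small_pocket 0.83 [271. 220.  31.  37.] [ 0.471  -0.0182] [0.0556 0.1   ] 65.9
board_pocket 0.94 [333. 160.  42.  50.] [ 0.6442 -0.1968] [0.139 0.091] 18.8
scene [ 1.16923788 -0.26621987  0.94268579] [-2.00218869 -1.61475952  0.5501127 ] [[383.8097896    0.         320.72756469]
 [  0.         383.8097896  202.87841348]
 [  0.           0.           1.        ]] [0.0238526 0.        0.        0.        0.       ]
```

```bash
python3 - <<'E'
import cv2
a=cv2.imread('pics/top0.png')
cv2.imwrite('pics/t1.png',cv2.resize(a[110:290,110:530],None,fx=1.9,fy=1.9,interpolation=cv2.INTER_CUBIC))
E
```

```text
(no output)
```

View pics/t1.png

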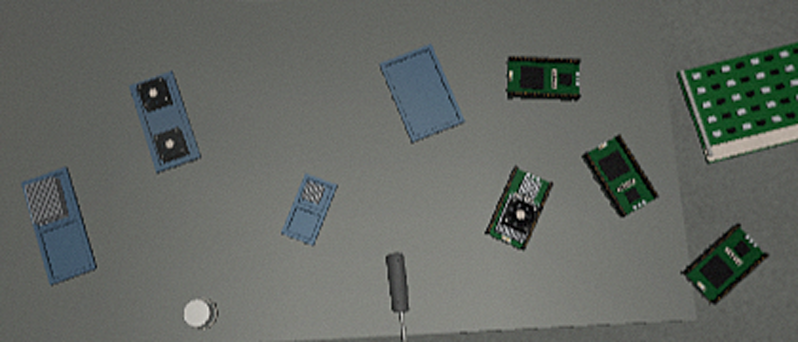

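View pics/scene0.png

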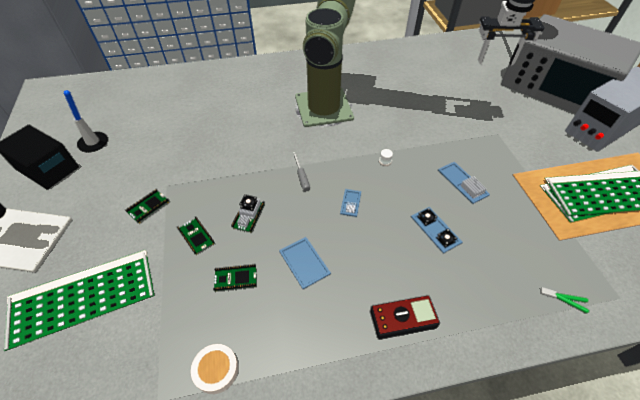

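The top view shows the dressed board at crop (520,207). The small sink is towards +x, so board x points at about -27°. The trays are at the left and centre, and the other boards are bare look-alikes farther away. On the way to the board I'll look at the trays with the wrist camera.

Request:
send_rows([
  {"delta_pos":[-0.415,-0.15,-0.125],"angular":[0,0,-0.18],"claw":0},
  {"delta_pos":[-0.415,-0.15,-0.125],"angular":[0,0,-0.18],"claw":0},
  {"delta_pos":[-0.415,-0.15,-0.125],"angular":[0,0,-0.18],"claw":0},
  {"delta_pos":[-0.415,-0.15,-0.125],"angular":[0,0,-0.18],"claw":0},
  {"delta_pos":[-0.415,-0.15,-0.125],"angular":[0,0,-0.18],"claw":0},
  {"delta_pos":[-0.415,-0.15,-0.125],"angular":[0,0,-0.18],"claw":0},
  {"delta_pos":[-0.415,-0.15,-0.125],"angular":[0,0,-0.18],"claw":0},
  {"delta_pos":[-0.415,-0.15,-0.125],"angular":[0,0,-0.18],"claw":0},
])

```text
time: 1.17
ee_pos: [0.406, 0.375, 0.2903]
orientation: [-0.466, 3.106, 0.001]
force: [0.5, 0.2, -0.6]
grip_width: 0.0939
grasp_force: 0.0
```

```bash
cat >> h.py <<'E'
def go(*tg):
    """targets (x,y,z,yaw of tool y deg): shift/turn from the present measured pose, tool pointing down"""
    s=bot.read_state();A=rot(s['orientation']);P=np.array(s['ee_pos'])
    ya=np.degrees(np.arctan2(A[1,1],A[0,1]))
    print('t',round(s['time'],2),'pos',P.round(4),'yaw',round(ya,2),'w',round(s['grip_width'],4),'q',np.round(s['joint_pos'],2))
    for x,y,z,w in tg:
        w=np.radians(w+180*np.round((ya-w)/180)); Y=np.array([np.cos(w),np.sin(w),0]);Z=np.array([0,0,-1.]);B=np.c_[np.cross(Y,Z),Y,Z]
        d=A.T@(np.array([x,y,z])-P);print('  d',(d/.8).round(4),'a',(R.from_matrix(A.T@B).as_rotvec()/np.pi).round(4),'rows',round(np.linalg.norm(d)/.0417,1))
def rects(p,t,z):
    for d in bot.cut_out(p,t):
        m=d['mask'].astype(np.uint8);c=max(cv2.findContours(m,0,2)[0],key=cv2.contourArea).reshape(-1,2)
        r=cv2.minAreaRect(p2w(p,c,z).astype(np.float32))
        (w,h),a=r[1],r[2]
        if h>w: w,h,a=h,w,a-90
        print(t,round(d['conf'],2),np.round(d['box']),'c',np.round(r[0],4),'size',np.round((w,h),4),'long axis',round(a,1))
E
python3 - <<'E'
from h import *
go((.62,.2,.3,107))
p=shot('wrist','w1.png');print(p['xyz'],p['attitude'],rot(p['attitude']).round(2))
rects(p,'sink_pocket',.007);rects(p,'fan_gap',.007)
E
```

```text
t 1.17 pos [0.406  0.375  0.2903] yaw 107.06 w 0.0939 q [ 0.59  0.1   1.48  0.    1.56 -1.28]
  d [-0.1915 -0.2876 -0.012 ] a [0.0001 0.0002 0.0003] rows 6.6
[0.34392019 0.35576634 0.4730477 ] [1.77806662 2.40566576 0.28103944] [[-0.29  0.93  0.22]
 [ 0.96  0.29  0.07]
 [ 0.    0.23 -0.97]]
sink_pocket 0.6 [295. 209.  49. 105.] c [0.4688 0.3582] size [0.1664 0.0724] long axis 17.1
fan_gap 0.83 [182. 254.  42.  57.] c [0.6002 0.1946] size [0.1033 0.0731] long axis 16.9
```

View pics/w1.png

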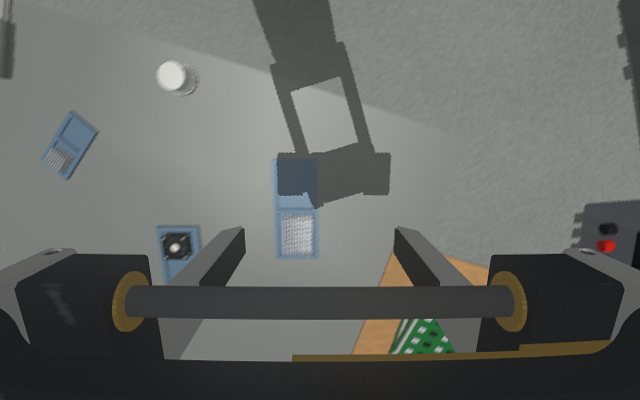

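The wrist view shows the sink tray (rows 158-258, with the free pocket at the top in shadow), the small tray at (70,145) and a fan at (178,247). Next is the fan tray from closer up.

Request:
send_rows([
  {"delta_pos":[-0.22,-0.28,0.1],"angular":[0,0,0],"claw":0},
  {"delta_pos":[-0.22,-0.28,0.1],"angular":[0,0,0],"claw":0},
  {"delta_pos":[-0.22,-0.28,0.1],"angular":[0,0,0],"claw":0},
  {"delta_pos":[-0.22,-0.28,0.1],"angular":[0,0,0],"claw":0},
  {"delta_pos":[-0.22,-0.28,0.1],"angular":[0,0,0],"claw":0},
  {"delta_pos":[-0.22,-0.28,0.1],"angular":[0,0,0],"claw":0},
  {"delta_pos":[-0.22,-0.28,0.1],"angular":[0,0,0],"claw":0},
  {"delta_pos":[-0.22,-0.28,0.1],"angular":[0,0,0],"claw":0},
])

```text
time: 1.98
ee_pos: [0.6407, 0.21, 0.2048]
orientation: [0.459, -3.103, 0.004]
force: [-0.3, -0.9, -1.1]
grip_width: 0.0937
grasp_force: 0.0
```

```bash
python3 - <<'E'
from h import *
go((.645,-.19,.2,109),(.49,0.0,.2,66))
p=shot('wrist','w2.png');print(p['xyz'])
rects(p,'fan_a_c',.023);rects(p,'fan_gap',.007);rects(p,'sink_pocket',.007);rects(p,'board_pocket',.007);rects(p,'small_pocket',.007)
E
```

```text
t 1.98 pos [0.6407 0.21   0.2048] yaw 106.83 w 0.0937 q [ 0.19  0.42  1.26 -0.    1.46 -1.67]
  d [ 0.1396 -0.4801  0.0074] a [-0.0005 -0.0015 -0.0121] rows 9.6
  d [ 0.2563 -0.1967  0.0075] a [-0.001  -0.0012  0.2268] rows 6.2
[0.57934314 0.19165179 0.38781558]
fan_a_c 0.64 [314. 136.  36.  30.] c [0.5808 0.1873] size [0.0394 0.0393] long axis 16.8
fan_gap 0.8 [316. 167.  56. 116.] c [0.622  0.2006] size [0.1471 0.0699] long axis 17.7
sink_pocket 0.88 [476.  83.  67. 144.] c [0.4685 0.3559] size [0.1645 0.0733] long axis 17.6
board_pocket 0.87 [ 31. 104.  60. 111.] c [ 0.6467 -0.1922] size [0.1364 0.0892] long axis 18.4
board_pocket 0.29 [165.  22.  72.  39.] c [ 0.4911 -0.0241] size [0.0629 0.056 ] long axis -23.7
small_pocket 0.65 [166.  24.  75.  40.] c [ 0.4908 -0.0243] size [0.0631 0.0569] long axis -22.9
```

View pics/w2.png

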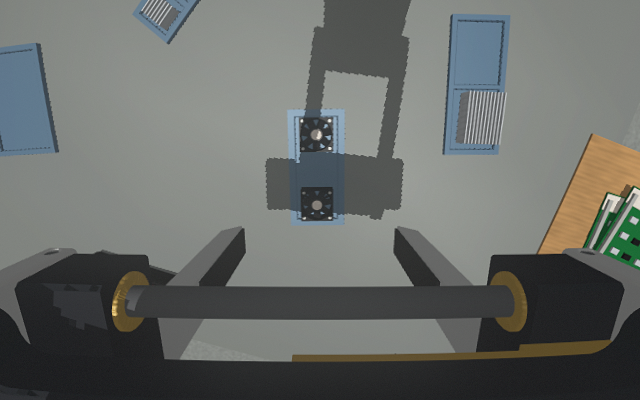

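Fan tray centre is (0.622, 0.200), with fans at (315,135) and (316,204). Now the small tray, then the board.

Request:
send_rows([
  {"delta_pos":[0.26,-0.23,0.007],"angular":[0,0,0.227],"claw":0},
  {"delta_pos":[0.26,-0.23,0.007],"angular":[0,0,0.227],"claw":0},
  {"delta_pos":[0.26,-0.23,0.007],"angular":[0,0,0.227],"claw":0},
  {"delta_pos":[0.26,-0.23,0.007],"angular":[0,0,0.227],"claw":0},
  {"delta_pos":[0.26,-0.23,0.007],"angular":[0,0,0.227],"claw":0},
  {"delta_pos":[0.26,-0.23,0.007],"angular":[0,0,0.227],"claw":0},
  {"delta_pos":[0.26,-0.23,0.007],"angular":[0,0,0.227],"claw":0},
  {"delta_pos":[0.26,-0.23,0.007],"angular":[0,0,0.227],"claw":0},
])

```text
time: 2.95
ee_pos: [0.4911, -0.0252, 0.2048]
orientation: [0.652, 3.072, -0.003]
force: [-0.3, -0.5, 0.9]
grip_width: 0.0939
grasp_force: 0.0
```

```bash
python3 - <<'E'
from h import *
go((.453,-.331,.16,63.1))
p=shot('wrist');print(p['xyz'])
rects(p,'board_pocket',.007);rects(p,'small_pocket',.007);rects(p,'board_c',.0185)
E
```

```text
t 2.95 pos [ 0.4911 -0.0252  0.2048] yaw 66.05 w 0.0939 q [-0.23  0.02  1.74 -0.    1.38 -1.38]
  d [-0.1116 -0.3686  0.0568] a [-0.0005  0.0004  0.0164] rows 7.5
[0.43181108 0.00218642 0.38748467]
board_pocket 0.98 [256. 321. 104.  83.] c [ 0.6665 -0.2027] size [0.1479 0.073 ] long axis 66.5
small_pocket 0.73 [318. 171.  48.  72.] c [ 0.4737 -0.0182] size [0.0963 0.0522] long axis -23.9
board_c 0.86 [102. 237.  53.  44.] c [ 0.4301 -0.3154] size [0.0696 0.0529] long axis 58.9
```

Request:
send_rows([
  {"delta_pos":[-0.14,-0.37,0.03],"angular":[0,0,0.016],"claw":0},
  {"delta_pos":[-0.14,-0.37,0.03],"angular":[0,0,0.016],"claw":0},
  {"delta_pos":[-0.14,-0.37,0.03],"angular":[0,0,0.016],"claw":0},
  {"delta_pos":[-0.14,-0.37,0.03],"angular":[0,0,0.016],"claw":0},
  {"delta_pos":[-0.14,-0.37,0.03],"angular":[0,0,0.016],"claw":0},
  {"delta_pos":[-0.14,-0.37,0.03],"angular":[0,0,0.016],"claw":0},
  {"delta_pos":[-0.14,-0.37,0.03],"angular":[0,0,0.016],"claw":0},
  {"delta_pos":[-0.14,-0.37,0.03],"angular":[0,0,0.016],"claw":0},
])

```text
time: 3.82
ee_pos: [0.4778, -0.3418, 0.1796]
orientation: [0.724, 3.056, -0.002]
force: [0.2, -0.2, -0.4]
grip_width: 0.0942
grasp_force: 0.0
```

```bash
python3 - <<'E'
from h import *
go((.437,-.323,.12,63.1))
p=shot('wrist','w3.png')
rects(p,'fan_c',.056);rects(p,'sink_c',.036);rects(p,'small_c',.03);rects(p,'board_c',.0185)
E
```

```text
t 3.82 pos [ 0.4778 -0.3418  0.1796] yaw 63.35 w 0.0942 q [-0.77  0.25  1.54 -0.    1.35 -1.87]
  d [ 0.0561 -0.0018  0.0744] a [-0.0003  0.0003  0.0014] rows 1.8
fan_c 0.92 [316. 158.  41.  41.] c [ 0.4409 -0.3255] size [0.0412 0.0411] long axis 63.3
sink_c 0.88 [318. 156.  45.  57.] c [ 0.4195 -0.3137] size [0.0434 0.0103] long axis 63.4
small_c 0.8 [317. 201.  24.  26.] c [ 0.4845 -0.3477] size [0.0266 0.026 ] long axis -26.3
board_c 0.95 [320. 170.  56.  98.] c [ 0.4571 -0.3319] size [0.1094 0.0619] long axis -27.8
board_c 0.78 [ 69. 205.  74.  94.] c [ 0.3608 -0.6244] size [0.1158 0.0711] long axis -54.1
board_c 0.75 [219. 251.  99.  75.] c [ 0.4643 -0.5029] size [0.0664 0.0359] long axis -66.6
board_c 0.56 [349. 337.  90.  36.] c [ 0.6712 -0.3937] size [0.1218 0.0546] long axis 65.9
```

View pics/w3.png

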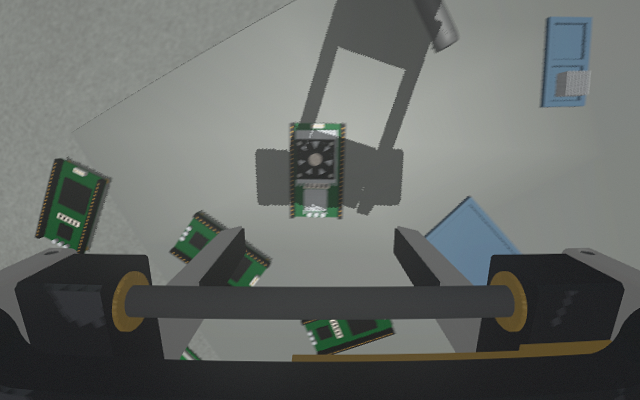

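The wrist view shows the fan at (316,158), the small sink at (317,201) and the board at (320,170). I'll descend on the fan.

```bash
python3 - <<'E'
from h import *
go((.441,-.3252,.10,63.2),(.441,-.3252,.067,63.2))
E
```

```text
t 4.07 pos [ 0.4778 -0.3375  0.1796] yaw 63.43 w 0.0941 q [-0.76  0.25  1.54  0.    1.36 -1.87]
  d [ 0.0479 -0.0069  0.0995] a [ 0.0003 -0.0002  0.0013] rows 2.1
  d [ 0.0479 -0.0069  0.1408] a [ 0.0003 -0.0002  0.0013] rows 2.9
```

Request:
send_rows([
  {"delta_pos":[0.048,-0.007,0.09],"angular":[0,0,0.001],"claw":0},
  {"delta_pos":[0.048,-0.007,0.1],"angular":[0,0,0.001],"claw":0},
  {"delta_pos":[0.048,-0.007,0.1],"angular":[0,0,0.001],"claw":0},
  {"delta_pos":[0.048,-0.007,0.1],"angular":[0,0,0.001],"claw":0.3},
  {"delta_pos":[0.048,-0.007,0.1],"angular":[0,0,0.001],"claw":0.3},
])

```text
time: 4.48
ee_pos: [0.4418, -0.3268, 0.1015]
orientation: [0.727, 3.054, -0.002]
force: [0.8, -0.3, 0.1]
grip_width: 0.0838
grasp_force: 0.0
```

```bash
python3 - <<'E'
from h import *
go((.441,-.3252,.067,63.2))
p=shot('wrist','w4.png')
rects(p,'fan_c',.056);rects(p,'board_c',.0185);rects(p,'small_c',.03)
go((.441,-.3252,.067,63.2))
E
```

```text
t 4.48 pos [ 0.4418 -0.3268  0.1015] yaw 63.23 w 0.0838 q [-0.79  0.26  1.7   0.    1.18 -1.9 ]
  d [0.0019 0.0013 0.0431] a [-0.0001  0.0008  0.0002] rows 0.8
fan_c 0.71 [319. 214.  56.  56.] c [ 0.4403 -0.3252] size [0.044  0.0407] long axis -25.6
board_c 0.89 [ 32. 235.  64.  62.] c [ 0.3493 -0.5982] size [0.0753 0.0718] long axis -42.5
board_c 0.88 [321. 222.  70. 118.] c [ 0.4577 -0.3323] size [0.1107 0.0621] long axis -27.6
board_c 0.85 [218. 317.  95.  94.] c [ 0.5269 -0.4701] size [0.0677 0.0496] long axis -55.7
board_c 0.58 [320. 216.  57.  53.] c [ 0.4497 -0.33  ] size [0.0502 0.0474] long axis -26.8
small_c 0.7 [320. 259.  32.  31.] c [ 0.4835 -0.3471] size [0.0321 0.0256] long axis -26.1
t 4.68 pos [ 0.4425 -0.3287  0.1029] yaw 63.18 w 0.0681 q [-0.8   0.25  1.7   0.    1.18 -1.9 ]
  d [0.0039 0.0031 0.0448] a [-0.0006  0.0018 -0.0001] rows 0.9
```

View pics/w4.png

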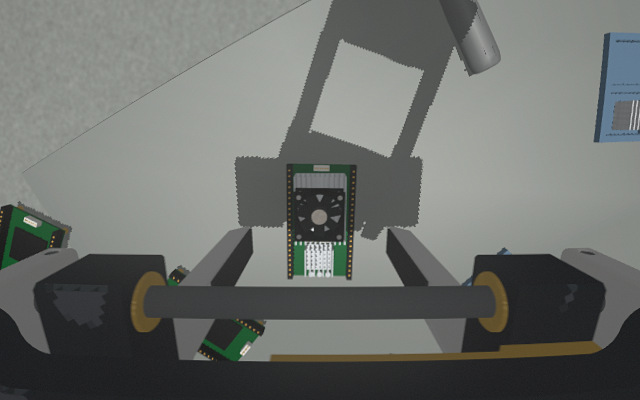

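The fan at (319,214) is centred between the fingers (252/386). I'll go down and grip it.

Request:
send_rows([
  {"delta_pos":[0.003,0.002,0.044],"angular":[0,0,0],"claw":0.3},
  {"delta_pos":[0.003,0.002,0.044],"angular":[0,0,0],"claw":0.3},
  {"delta_pos":[0.003,0.002,0.044],"angular":[0,0,0],"claw":1},
  {"delta_pos":[0.003,0.002,0.044],"angular":[0,0,0],"claw":1},
  {"delta_pos":[0.003,0.002,0.044],"angular":[0,0,0],"claw":1},
  {"delta_pos":[0.003,0.002,0.044],"angular":[0,0,0],"claw":1},
  {"delta_pos":[0.003,0.002,0.044],"angular":[0,0,0],"claw":1},
  {"delta_pos":[0.003,0.002,0.044],"angular":[0,0,0],"claw":1},
], newtons=12)

```text
time: 5.35
ee_pos: [0.439, -0.3249, 0.0655]
orientation: [0.73, 3.054, -0.001]
force: [0.4, 0.2, 0.7]
grip_width: 0.0294
grasp_force: 0.0
```

Request:
send_rows([
  {"delta_pos":[0,0,0],"angular":[0,0,0],"claw":1},
  {"delta_pos":[0,0,0],"angular":[0,0,0],"claw":1},
])

```text
time: 5.52
ee_pos: [0.4386, -0.3245, 0.0649]
orientation: [0.73, 3.055, -0.0]
force: [0.2, 0.0, 0.3]
grip_width: 0.0154
grasp_force: 0.0
```

Nothing was gripped, so I'll look.

Request:
send_rows([
  {"delta_pos":[0,0,0],"angular":[0,0,0],"claw":0.3},
  {"delta_pos":[0,0,0],"angular":[0,0,0],"claw":0.3},
  {"delta_pos":[0,0,0],"angular":[0,0,0],"claw":0.3},
  {"delta_pos":[0,0,0],"angular":[0,0,0],"claw":0.3},
])

```text
time: 5.85
ee_pos: [0.4385, -0.3243, 0.0646]
orientation: [-0.73, -3.056, -0.0]
force: [0.0, -0.3, -0.4]
grip_width: 0.0391
grasp_force: 0.0
```

```bash
python3 - <<'E'
from h import *
s=bot.read_state();print(s['ee_pos'],s['grip_width'])
p=shot('wrist','w5.png');print(p['xyz'])
rects(p,'fan_c',.056)
E
```

```text
[ 0.43852036 -0.32434163  0.06462399] 0.039128728317817746
[ 0.38075804 -0.29433655  0.24739835]
fan_c 0.65 [317. 234.  62.  63.] c [ 0.4395 -0.3249] size [0.0457 0.0406] long axis -27.1
fan_c 0.62 [632.  93.  16. 107.] c [ 0.4489 -0.1004] size [0.0688 0.0093] long axis -15.8
```

View pics/w5.png

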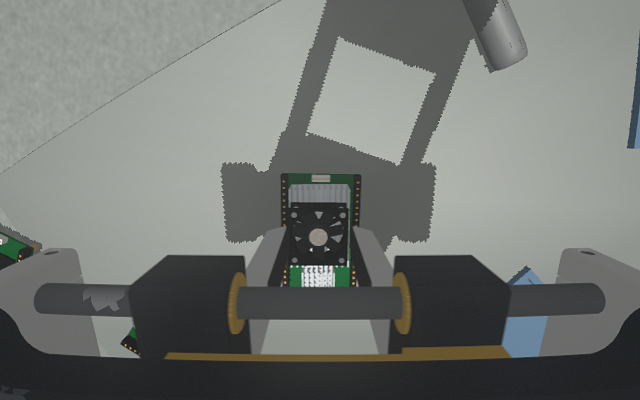

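```bash
python3 - <<'E'
from h import *
s=bot.read_state();A=rot(s['orientation']);P=s['ee_pos']
p=shot('wrist');print(p['K'][0],s['grip_width'],p['xyz']-P, s['time'])
w=s['grip_width']/2
for z in (.025,.006,-.02):
  for x in(.008,-.008):
    print(z,x,w2p(p,[P+A@[x,sg*w,z] for sg in(1,-1)]).round(0).tolist())
print(bot.read_state()['grip_width'])
a=p['img'][150:350,220:420,::-1];cv2.imwrite('pics/w6.png',cv2.resize(a,None,fx=3,fy=3,interpolation=2))
E
```

```text
[301.75440497   0.         319.1038961 ] 0.04708504407614152 [-0.05777728  0.03001554  0.18275223] 5.95
0.025 0.008 [[351.0, 215.0], [285.0, 215.0]]
0.025 -0.008 [[350.0, 236.0], [286.0, 236.0]]
0.006 0.008 [[354.0, 222.0], [282.0, 222.0]]
0.006 -0.008 [[353.0, 245.0], [283.0, 245.0]]
-0.02 0.008 [[359.0, 236.0], [276.0, 236.0]]
-0.02 -0.008 [[358.0, 262.0], [277.0, 262.0]]
0.05157187150524304
```

View pics/w6.png

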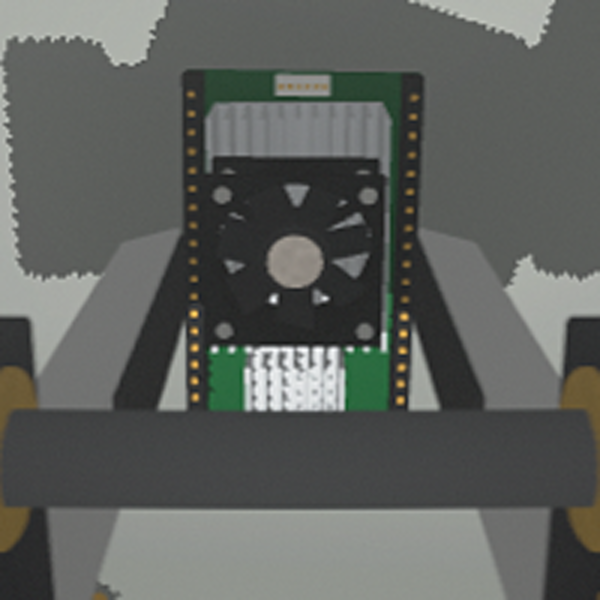

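The image geometry puts the fingertips about 28 mm higher, relative to ee_pos, than stated: the corners at (244/394,228) in w3 imply a tool z of about 0. That agrees with the fingers having closed above the fan. I'll lower by 22 mm with the gap wide and check against the closing width, which is 40 mm on the fan and 44 mm on the sink.

Request:
send_rows([
  {"delta_pos":[0,0,0],"angular":[0,0,0],"claw":0.15},
  {"delta_pos":[0,0,0],"angular":[0,0,0],"claw":0.15},
  {"delta_pos":[0,0,0],"angular":[0,0,0],"claw":0.15},
  {"delta_pos":[0,0,0.01],"angular":[0,0,0],"claw":0.15},
  {"delta_pos":[0,0,0.02],"angular":[0,0,0],"claw":0.15},
  {"delta_pos":[0,0,0.029],"angular":[0,0,0],"claw":0.15},
  {"delta_pos":[0,0,0.029],"angular":[0,0,0],"claw":0.15},
])

```text
time: 6.58
ee_pos: [0.4371, -0.3229, 0.039]
orientation: [-0.729, -3.052, -0.004]
force: [-1.2, 0.5, 0.9]
grip_width: 0.0797
grasp_force: 0.0
```

Request:
send_rows([
  {"delta_pos":[0,0,0],"angular":[0,0,0],"claw":0.62},
  {"delta_pos":[0,0,0],"angular":[0,0,0],"claw":0.62},
  {"delta_pos":[0,0,0],"angular":[0,0,0],"claw":0.62},
  {"delta_pos":[0,0,0],"angular":[0,0,0],"claw":0.62},
  {"delta_pos":[0,0,0],"angular":[0,0,0],"claw":0.62},
  {"delta_pos":[0,0,0],"angular":[0,0,0],"claw":0.62},
])

```text
time: 7.08
ee_pos: [0.4387, -0.3245, 0.0418]
orientation: [0.73, 3.055, -0.0]
force: [-0.7, 0.9, 0.5]
grip_width: 0.0431
grasp_force: 0.0
```

```bash
python3 - <<'E'
from h import *
p=shot('wrist')
s=bot.read_state();print(s['ee_pos'],s['grip_width'],s['grasp_force'],s['force'])
rects(p,'fan_c',.056)
a=p['img'][150:350,220:420,::-1];cv2.imwrite('pics/w7.png',cv2.resize(a,None,fx=3,fy=3,interpolation=2))
p=shot('scene');a=p['img'][150:270,180:330,::-1];cv2.imwrite('pics/s7.png',cv2.resize(a,None,fx=4,fy=4,interpolation=2))
E
```

```text
[ 0.43872539 -0.32458646  0.04180657] 0.03936990999715389 12.056022137403488 [-0.15121115  0.51065387  0.02542148]
fan_c 0.8 [318. 245.  70.  71.] c [ 0.4393 -0.3247] size [0.0457 0.0405] long axis -27.5
fan_c 0.51 [318. 285.  37.   8.] c [ 0.4614 -0.3353] size [0.0222 0.0034] long axis 63.1
```

View pics/w7.png

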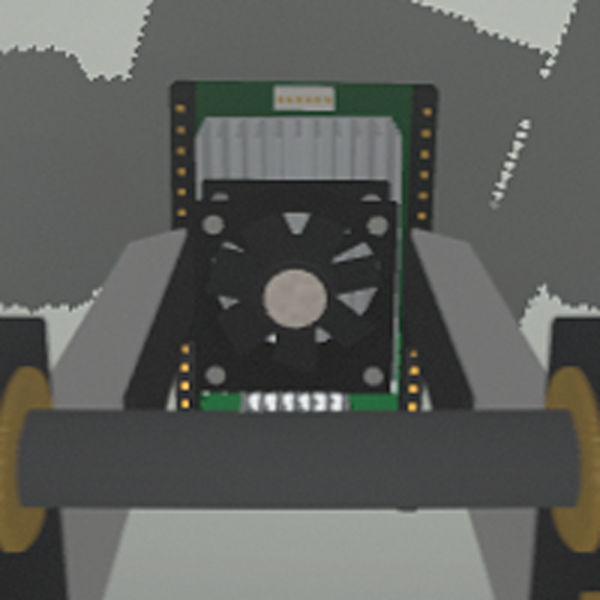

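The gripper reads 39.4 mm at 12 N, so it has the fan. I'll lift it.

Request:
send_rows([
  {"delta_pos":[0,0,-0.015],"angular":[0,0,0],"claw":0.7},
  {"delta_pos":[0,0,-0.05],"angular":[0,0,0],"claw":0.7},
  {"delta_pos":[0,0,-0.1],"angular":[0,0,0],"claw":0.7},
  {"delta_pos":[0,0,-0.125],"angular":[0,0,0],"claw":0.7},
  {"delta_pos":[0,0,-0.125],"angular":[0,0,0],"claw":0.7},
])

```text
time: 7.65
ee_pos: [0.4419, -0.3277, 0.1486]
orientation: [0.727, 3.045, -0.01]
force: [0.6, -0.7, 0.4]
grip_width: 0.04
grasp_force: 12.0
```

```bash
python3 - <<'E'
from h import *
go((.53,-.06,.14,85),(.622,.2,.14,107))
p=shot('wrist','w8.png')
rects(p,'fan_c',.056);rects(p,'sink_c',.036);rects(p,'small_c',.03);rects(p,'board_c',.0185)
go((.53,-.06,.14,85),(.622,.2,.14,107))
E
```

```text
t 7.65 pos [ 0.4419 -0.3277  0.1486] yaw 63.14 w 0.04 q [-0.8   0.2   1.67  0.    1.26 -1.9 ]
  d [0.0531 0.3483 0.0087] a [-0.002   0.0035 -0.1214] rows 6.8
  d [0.0973 0.6902 0.0068] a [-0.0027  0.0031 -0.2436] rows 13.4
fan_c 0.96 [319. 247.  73.  72.] c [ 0.482  -0.3468] size [0.0739 0.0655] long axis -28.2
sink_c 0.65 [322. 194.  45.  61.] c [ 0.4335 -0.3206] size [0.0444 0.0439] long axis -26.8
board_c 0.89 [ 63. 233.  69.  78.] c [ 0.3511 -0.6114] size [0.0884 0.0701] long axis -53.4
board_c 0.73 [345. 345.  73.  20.] c [ 0.6317 -0.3895] size [0.0844 0.0309] long axis 79.7
board_c 0.6 [323. 206.  62. 100.] c [ 0.4332 -0.3198] size [0.0609 0.0555] long axis 62.8
t 7.9 pos [ 0.4374 -0.3232  0.1396] yaw 63.13 w 0.0398 q [-0.8   0.2   1.68  0.    1.26 -1.9 ]
  d [4.540e-02 3.458e-01 1.000e-04] a [ 0.0006 -0.0011 -0.1215] rows 6.7
  d [0.0897 0.6877 0.0007] a [ 0.0008 -0.001  -0.2437] rows 13.3
```

View pics/w8.png

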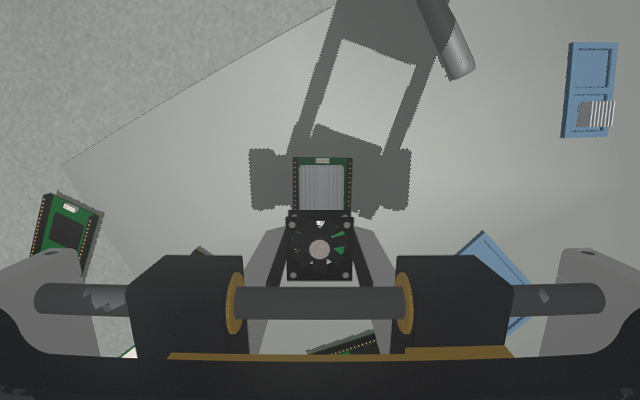

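The fan is held (319,247), and the sink and board stayed in place. I'll carry it to the fan tray.

Request:
send_rows([
  {"delta_pos":[0.045,0.346,0],"angular":[0,0,-0.1215],"claw":0.7},
  {"delta_pos":[0.045,0.346,0],"angular":[0,0,-0.1215],"claw":0.7},
  {"delta_pos":[0.045,0.346,0],"angular":[0,0,-0.1215],"claw":0.7},
  {"delta_pos":[0.045,0.346,0],"angular":[0,0,-0.1215],"claw":0.7},
  {"delta_pos":[0.045,0.346,0],"angular":[0,0,-0.1215],"claw":0.7},
  {"delta_pos":[0.045,0.346,0],"angular":[0,0,-0.1215],"claw":0.7},
  {"delta_pos":[0.045,0.346,0],"angular":[0,0,-0.1215],"claw":0.7},
  {"delta_pos":[0.045,0.346,0],"angular":[0,0,-0.1215],"claw":0.7},
])

```text
time: 8.57
ee_pos: [0.5312, -0.0557, 0.1395]
orientation: [-0.127, -3.136, -0.005]
force: [-0.1, -0.3, -1.0]
grip_width: 0.0403
grasp_force: 12.0
```

```bash
python3 - <<'E'
from h import *
go((.622,.2,.11,107.1))
E
```

```text
t 8.57 pos [ 0.5312 -0.0557  0.1395] yaw 85.35 w 0.0403 q [-0.27  0.18  1.7   0.    1.26 -1.76]
  d [-0.0873  0.3276  0.0376] a [ 0.0012 -0.0009 -0.1209] rows 6.5
```

Request:
send_rows([
  {"delta_pos":[-0.087,0.328,0.037],"angular":[0,0,-0.121],"claw":0.7},
  {"delta_pos":[-0.087,0.328,0.037],"angular":[0,0,-0.121],"claw":0.7},
  {"delta_pos":[-0.087,0.328,0.037],"angular":[0,0,-0.121],"claw":0.7},
  {"delta_pos":[-0.087,0.328,0.037],"angular":[0,0,-0.121],"claw":0.7},
  {"delta_pos":[-0.087,0.328,0.037],"angular":[0,0,-0.121],"claw":0.7},
  {"delta_pos":[-0.087,0.328,0.037],"angular":[0,0,-0.121],"claw":0.7},
  {"delta_pos":[-0.087,0.328,0.037],"angular":[0,0,-0.121],"claw":0.7},
  {"delta_pos":[-0.087,0.328,0.037],"angular":[0,0,-0.121],"claw":0.7},
])

```text
time: 9.23
ee_pos: [0.623, 0.1979, 0.1089]
orientation: [0.465, -3.104, -0.002]
force: [0.2, 1.2, -0.4]
grip_width: 0.0395
grasp_force: 12.0
```

```bash
python3 - <<'E'
from h import *
go((.622,.2,.04,107.1))
for i in range(2):
    p=shot('wrist','w9.png')
    rects(p,'fan_a_c',.023)
    go((.622,.2,.04,107.1))
rects(p,'fan_gap',.007)
E
```

```text
t 9.23 pos [0.623  0.1979 0.1089] yaw 107.04 w 0.0395 q [ 0.17  0.45  1.42  0.    1.27 -1.69]
  d [0.0001 0.0027 0.0861] a [ 0.0006 -0.001  -0.0003] rows 1.7
fan_a_c 0.57 [321. 158.  49.  41.] c [0.5812 0.188 ] size [0.0409 0.0405] long axis -72.9
t 9.33 pos [0.6224 0.1938 0.1096] yaw 106.87 w 0.0396 q [ 0.17  0.45  1.42 -0.    1.28 -1.7 ]
  d [-0.0021  0.0077  0.087 ] a [-0.0001 -0.0013 -0.0013] rows 1.7
fan_a_c 0.73 [325. 162.  46.  42.] c [0.5813 0.1874] size [0.0403 0.0397] long axis 18.0
fan_a_c 0.49 [332. 244.  25.  38.] c [0.6436 0.2191] size [0.0107 0.0034] long axis -58.4
t 9.43 pos [0.6228 0.1924 0.1107] yaw 106.71 w 0.0394 q [ 0.17  0.45  1.42 -0.    1.28 -1.69]
  d [-0.002   0.0094  0.0884] a [-0.0001 -0.0009 -0.0021] rows 1.7
fan_gap 0.62 [327. 199.  73. 144.] c [0.598  0.1929] size [0.097  0.0718] long axis 16.9
fan_gap 0.54 [537.  93.  94. 186.] c [0.4693 0.3556] size [0.1663 0.0746] long axis 17.6
fan_gap 0.31 [121.  20.  77.  36.] c [ 0.5149 -0.0238] size [0.069  0.0328] long axis -76.2
```

View pics/w9.png

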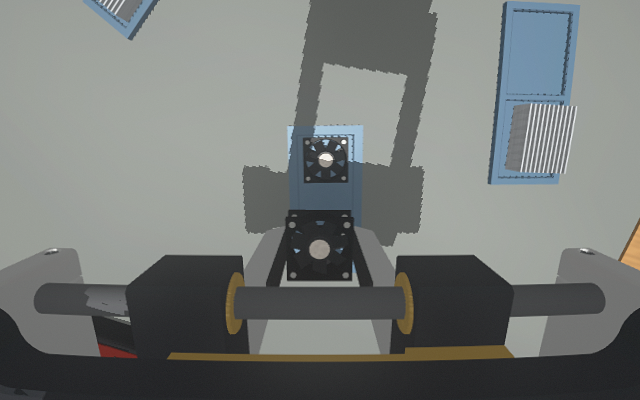

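The held fan is at (319,247) and fan_a in the tray at (326,160). The arm swings a little after a fast move, so I'll let it settle and then correct.

Request:
send_rows([
  {"delta_pos":[0,0,0.04],"angular":[0,0,0],"claw":0.7},
  {"delta_pos":[0,0,0.04],"angular":[0,0,0],"claw":0.7},
  {"delta_pos":[0,0,0.04],"angular":[0,0,0],"claw":0.7},
  {"delta_pos":[0,0,0.04],"angular":[0,0,0],"claw":0.7},
  {"delta_pos":[0,0,0.04],"angular":[0,0,0],"claw":0.7},
  {"delta_pos":[0,0,0.04],"angular":[0,0,0],"claw":0.7},
  {"delta_pos":[0,0,0.04],"angular":[0,0,0],"claw":0.7},
  {"delta_pos":[0,0,0.04],"angular":[0,0,0],"claw":0.7},
])

```text
time: 10.15
ee_pos: [0.6242, 0.1943, 0.0808]
orientation: [-0.458, 3.107, 0.0]
force: [-0.3, -0.0, 0.9]
grip_width: 0.0397
grasp_force: 12.0
```

```bash
python3 - <<'E'
from h import *
for i in range(4):
    p=shot('wrist')
    if i%2==0: rects(p,'fan_a_c',.023)
    go((.6222,.2004,.0095,107.1))
E
```

```text
fan_a_c 0.75 [325. 160.  48.  48.] c [0.5812 0.1873] size [0.0395 0.039 ] long axis 16.8
t 10.25 pos [0.6239 0.1943 0.0804] yaw 106.8 w 0.0401 q [ 0.17  0.48  1.44 -0.    1.22 -1.69]
  d [-0.0001  0.008   0.0886] a [-0.      0.0002 -0.0017] rows 1.7
t 10.3 pos [0.6239 0.1943 0.0802] yaw 106.8 w 0.0399 q [ 0.17  0.48  1.44 -0.    1.22 -1.69]
  d [-0.0002  0.0079  0.0884] a [-0.      0.0001 -0.0017] rows 1.7
fan_a_c 0.66 [325. 162.  53.  49.] c [0.5814 0.1873] size [0.0411 0.0395] long axis 18.0
t 10.4 pos [0.6237 0.1942 0.08  ] yaw 106.8 w 0.0398 q [ 0.17  0.48  1.44 -0.    1.22 -1.69]
  d [-0.0005  0.0079  0.0881] a [-0.      0.     -0.0017] rows 1.7
t 10.45 pos [0.6237 0.1942 0.0799] yaw 106.79 w 0.0397 q [ 0.17  0.48  1.44 -0.    1.22 -1.69]
  d [-0.0005  0.0079  0.088 ] a [-0.     -0.     -0.0017] rows 1.7
```

Request:
send_rows([
  {"delta_pos":[0,0.0079,0.02],"angular":[0,0,-0.0017],"claw":0.7},
  {"delta_pos":[0,0.0079,0.04],"angular":[0,0,-0.0017],"claw":0.7},
  {"delta_pos":[0,0.0079,0.058],"angular":[0,0,-0.0017],"claw":0.7},
  {"delta_pos":[0,0.0079,0.058],"angular":[0,0,-0.0017],"claw":0.7},
  {"delta_pos":[0,0.0079,0.058],"angular":[0,0,-0.0017],"claw":0.7},
  {"delta_pos":[0,0.0079,0.058],"angular":[0,0,-0.0017],"claw":0.7},
  {"delta_pos":[0,0.0079,0.058],"angular":[0,0,-0.0017],"claw":0.7},
])

```text
time: 11.03
ee_pos: [0.623, 0.2003, 0.0347]
orientation: [-0.466, 3.105, 0.0]
force: [-0.9, -0.1, 0.9]
grip_width: 0.0401
grasp_force: 12.0
```

```bash
python3 - <<'E'
from h import *
p=shot('wrist');rects(p,'fan_a_c',.023)
go((.6222,.2004,.0095,107.1))
a=p['img'][130:350,200:440,::-1];cv2.imwrite('pics/w10.png',cv2.resize(a,None,fx=2.7,fy=2.7,interpolation=2))
E
```

```text
fan_a_c 0.94 [317. 166.  66.  60.] c [0.5809 0.1874] size [0.041 0.041] long axis -71.6
fan_a_c 0.35 [318. 201. 101. 169.] c [0.5867 0.1891] size [0.0725 0.0649] long axis 17.5
t 11.13 pos [0.6229 0.2003 0.0348] yaw 107.09 w 0.0397 q [ 0.18  0.54  1.46  0.    1.14 -1.69]
  d [0.0009 0.0003 0.0316] a [-0.0001  0.0007 -0.0001] rows 0.6
```

View pics/w10.png

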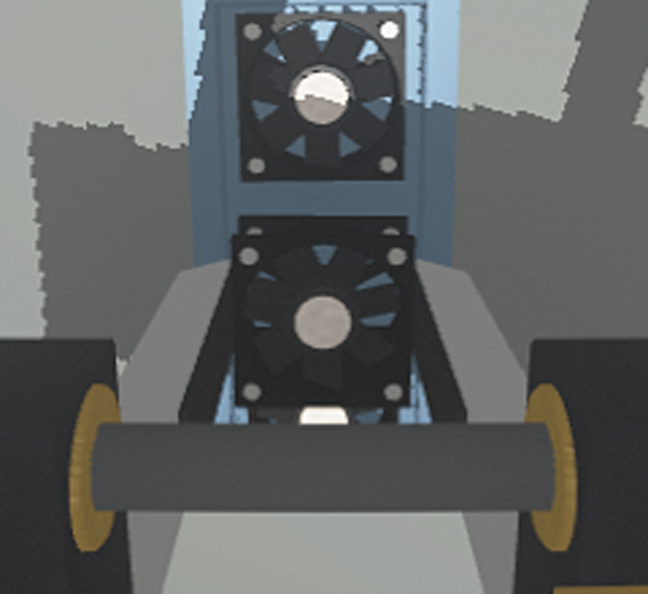

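```bash
python3 - <<'E'
from h import *
p=shot('wrist')
u=np.array([.9558,.294]);o=np.array([.622,.2])
f=lambda c,r,z:round(float((p2w(p,[[200+c/2.7,130+r/2.7]],z)[0]-o)@u)*1000,1)
print('fan_a near edge',f(320,181,.023),'held far-bottom edge',[f(322,215,z) for z in(.027,.03,.033)],'held top near edge',[f(322,405,z) for z in(.047,.05,.053)],'held top far edge',[f(322,236,z) for z in(.047,.05,.053)],'hub',[f(322,322,z) for z in(.047,.05,.053)])
E
```

```text
fan_a near edge -22.4 held far-bottom edge [-14.9, -15.7, -16.5] held top near edge [25.0, 23.4, 21.8] held top far edge [-15.4, -16.2, -17.1] hub [4.6, 3.4, 2.2]
```

The held fan sits about 4.5 mm too far along +x: its edges are at -15.5 and +24.5 against gap edges of ±23. I'll shift it back first.

Request:
send_rows([
  {"delta_pos":[0.0056,0,0],"angular":[0,0,0],"claw":0.7},
  {"delta_pos":[0.0056,0,0],"angular":[0,0,0],"claw":0.7},
  {"delta_pos":[0.0056,0,0],"angular":[0,0,0],"claw":0.7},
  {"delta_pos":[0.0056,0,0],"angular":[0,0,0],"claw":0.7},
  {"delta_pos":[0.0056,0,0],"angular":[0,0,0],"claw":0.7},
])

```text
time: 11.6
ee_pos: [0.6176, 0.1989, 0.0335]
orientation: [-0.467, 3.107, 0.0]
force: [-0.7, 0.8, 0.3]
grip_width: 0.0395
grasp_force: 12.0
```

```bash
python3 - <<'E'
from h import *
p=shot('wrist');go((.6222,.2004,.0095,107.1))
a=p['img'][:,:,::-1]
g=cv2.cvtColor(a,cv2.COLOR_BGR2GRAY)[150:290,305:335].mean(1);e=np.diff(g)
for r in np.argsort(-abs(e))[:10]: print(r+150.5+.5,round(e[r],1),end=' ; ')
u=np.array([.9558,.294]);o=np.array([.622,.2])
for r in np.sort(np.argsort(-abs(e))[:10]):
  print(r+151,[round(float((p2w(p,[[320,151+r]],z)[0]-o)@u)*1000,1) for z in(.023,.028,.048)])
a=p['img'][130:350,200:440,::-1];cv2.imwrite('pics/w11.png',cv2.resize(a,None,fx=2.7,fy=2.7,interpolation=2))
E
```

```text
t 11.65 pos [0.6176 0.1989 0.0335] yaw 107.09 w 0.0398 q [ 0.18  0.53  1.48 -0.    1.13 -1.69]
  d [-0.006   0.0001  0.0301] a [-0.  0. -0.] rows 0.6
210.0 -48.1 ; 206.0 36.2 ; 166.0 32.4 ; 259.0 -26.5 ; 240.0 26.3 ; 184.0 -20.8 ; 164.0 15.2 ; 153.0 -14.2 ; 205.0 14.0 ; 258.0 -14.0 ; 153 [-56.7, -57.1, -58.4]
164 [-49.8, -50.3, -52.3]
166 [-48.5, -49.0, -51.2]
184 [-36.8, -37.7, -41.0]
205 [-22.8, -24.0, -28.8]
206 [-22.1, -23.3, -28.2]
210 [-19.4, -20.7, -25.9]
240 [1.6, -0.2, -7.6]
258 [14.7, 12.6, 3.9]
259 [15.5, 13.3, 4.5]
```

View pics/w11.png

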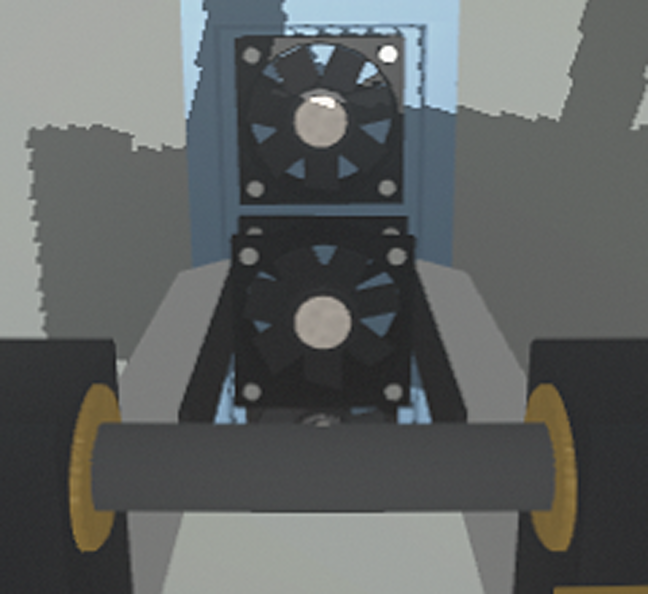

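The gap to fan_a is now about 2.3 mm, with nearly even margins. I'll lower the fan.

Request:
send_rows([
  {"delta_pos":[-0.0007,0,0.005],"angular":[0,0,0],"claw":0.7},
  {"delta_pos":[-0.0007,0,0.01],"angular":[0,0,0],"claw":0.7},
  {"delta_pos":[-0.0007,0,0.015],"angular":[0,0,0],"claw":0.7},
  {"delta_pos":[-0.0007,0,0.02],"angular":[0,0,0],"claw":0.7},
  {"delta_pos":[-0.0007,0,0.024],"angular":[0,0,0],"claw":0.7},
  {"delta_pos":[-0.0007,0,0.024],"angular":[0,0,0],"claw":0.7},
  {"delta_pos":[-0.0007,0,0.024],"angular":[0,0,0],"claw":0.7},
])

```text
time: 12.23
ee_pos: [0.6178, 0.199, 0.0137]
orientation: [0.467, -3.106, 0.0]
force: [-0.5, -0.0, -1.1]
grip_width: 0.0399
grasp_force: 12.0
```

Request:
send_rows([
  {"delta_pos":[0,0,0.003],"angular":[0,0,0],"claw":0.7},
  {"delta_pos":[0,0,0.005],"angular":[0,0,0],"claw":0.7},
  {"delta_pos":[0,0,0.005],"angular":[0,0,0],"claw":0.7},
  {"delta_pos":[0,0,0.005],"angular":[0,0,0],"claw":0.7},
])

```text
time: 12.57
ee_pos: [0.6181, 0.1991, 0.0102]
orientation: [0.467, -3.107, -0.0]
force: [-0.0, 0.2, 0.3]
grip_width: 0.0398
grasp_force: 12.0
```

Request:
send_rows([
  {"delta_pos":[0,0,0.0015],"angular":[0,0,0],"claw":0.7},
  {"delta_pos":[0,0,0.0015],"angular":[0,0,0],"claw":0.7},
  {"delta_pos":[0,0,0.0015],"angular":[0,0,0],"claw":0.7},
])

```text
time: 12.82
ee_pos: [0.6181, 0.199, 0.0091]
orientation: [0.467, -3.107, 0.0]
force: [-0.0, 0.2, -0.3]
grip_width: 0.0397
grasp_force: 12.0
```

Request:
send_rows([
  {"delta_pos":[0,0,0],"angular":[0,0,0],"claw":0.5},
  {"delta_pos":[0,0,0],"angular":[0,0,0],"claw":0.45},
  {"delta_pos":[0,0,0],"angular":[0,0,0],"claw":0.4},
  {"delta_pos":[0,0,0],"angular":[0,0,0],"claw":0.4},
  {"delta_pos":[0,0,0],"angular":[0,0,0],"claw":0.4},
])

```text
time: 13.23
ee_pos: [0.6182, 0.1991, 0.0092]
orientation: [-0.467, 3.107, -0.0]
force: [-0.3, -0.4, 0.2]
grip_width: 0.0561
grasp_force: 0.0
```

Request:
send_rows([
  {"delta_pos":[0,0,-0.02],"angular":[0,0,0],"claw":0.3},
  {"delta_pos":[0,0,-0.06],"angular":[0,0,0],"claw":0.2},
  {"delta_pos":[0,0,-0.11],"angular":[0,0,0],"claw":0},
  {"delta_pos":[0,0,-0.15],"angular":[0,0,0],"claw":0},
  {"delta_pos":[-0.03,0,-0.17],"angular":[0,0,0],"claw":0},
  {"delta_pos":[-0.03,0,-0.17],"angular":[0,0,0],"claw":0},
  {"delta_pos":[-0.03,0,-0.17],"angular":[0,0,0],"claw":0},
])

```text
time: 13.82
ee_pos: [0.6423, 0.2063, 0.1465]
orientation: [-0.467, 3.104, 0.0]
force: [-0.8, -0.9, -1.1]
grip_width: 0.0939
grasp_force: 0.0
```

```bash
python3 - <<'E'
from h import *
p=shot('wrist');go((.50,-.10,.14,75),(.441,-.324,.11,63.2))
rects(p,'fan_c',.023)
rects(p,'fan_gap',.007)
a=p['img'][60:300,200:440,::-1];cv2.imwrite('pics/w12.png',cv2.resize(a,None,fx=2.4,fy=2.4,interpolation=2))
E
```

```text
t 13.87 pos [0.6402 0.2059 0.1442] yaw 107.09 w 0.094 q [ 0.18  0.46  1.33 -0.    1.35 -1.69]
  d [ 0.2799 -0.314   0.0057] a [-1.000e-04 -6.000e-04  1.783e-01] rows 8.1
  d [ 0.4327 -0.5599  0.0434] a [-2.000e-04 -6.000e-04  2.439e-01] rows 13.6
fan_c 0.9 [320. 174.  41.  40.] c [0.6207 0.2002] size [0.04   0.0397] long axis 17.1
fan_gap 0.95 [318. 170.  63. 135.] c [0.6223 0.2006] size [0.1466 0.07  ] long axis 17.7
```

View pics/w12.png

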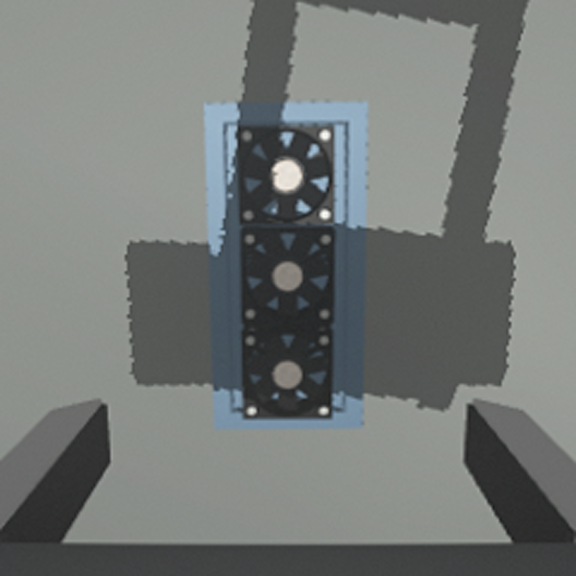

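The fan lies flat in the gap at (0.6207, 0.2002), with the three fans in line and the neighbours undisturbed. Back to the board. I've used all my picture views, so from here I check with numbers.

Request:
send_rows([
  {"delta_pos":[0.2,-0.297,0],"angular":[0,0,0.122],"claw":0},
  {"delta_pos":[0.2,-0.297,0],"angular":[0,0,0.122],"claw":0},
  {"delta_pos":[0.2,-0.297,0],"angular":[0,0,0.122],"claw":0},
  {"delta_pos":[0.2,-0.297,0],"angular":[0,0,0.122],"claw":0},
  {"delta_pos":[0.2,-0.297,0],"angular":[0,0,0.122],"claw":0},
  {"delta_pos":[0.2,-0.297,0],"angular":[0,0,0.122],"claw":0},
  {"delta_pos":[0.2,-0.297,0],"angular":[0,0,0.122],"claw":0},
  {"delta_pos":[0.2,-0.297,0],"angular":[0,0,0.122],"claw":0},
])

```text
time: 14.63
ee_pos: [0.5541, -0.0734, 0.1429]
orientation: [-0.143, -3.133, 0.003]
force: [1.0, 1.4, -1.3]
grip_width: 0.0939
grasp_force: 0.0
```

```bash
python3 - <<'E'
from h import *
go((.475,-.342,.15,63.2))
E
```

```text
t 14.63 pos [ 0.5541 -0.0734  0.1429] yaw 84.76 w 0.0939 q [-0.28  0.23  1.64 -0.    1.28 -1.76]
  d [ 0.0679 -0.3434 -0.0078] a [-0.001  -0.0015  0.1198] rows 6.7
```

Request:
send_rows([
  {"delta_pos":[0.068,-0.343,0],"angular":[0,0,0.12],"claw":0},
  {"delta_pos":[0.068,-0.343,0],"angular":[0,0,0.12],"claw":0},
  {"delta_pos":[0.068,-0.343,0],"angular":[0,0,0.12],"claw":0},
  {"delta_pos":[0.068,-0.343,0],"angular":[0,0,0.12],"claw":0},
  {"delta_pos":[0.068,-0.343,0],"angular":[0,0,0.12],"claw":0},
  {"delta_pos":[0.068,-0.343,0],"angular":[0,0,0.12],"claw":0},
  {"delta_pos":[0.068,-0.343,0],"angular":[0,0,0.12],"claw":0},
  {"delta_pos":[0.068,-0.343,0],"angular":[0,0,0.12],"claw":0},
])

```text
time: 15.3
ee_pos: [0.4778, -0.3409, 0.1433]
orientation: [-0.727, -3.054, 0.001]
force: [-0.2, 0.3, 0.7]
grip_width: 0.0942
grasp_force: 0.0
```

Request:
send_rows([
  {"delta_pos":[0,0,0],"angular":[0,0,0],"claw":0},
  {"delta_pos":[0,0,0],"angular":[0,0,0],"claw":0},
  {"delta_pos":[0,0,0],"angular":[0,0,0],"claw":0},
  {"delta_pos":[0,0,0],"angular":[0,0,0],"claw":0},
  {"delta_pos":[0,0,0],"angular":[0,0,0],"claw":0},
])

```text
time: 15.72
ee_pos: [0.481, -0.3352, 0.1449]
orientation: [-0.716, -3.059, -0.001]
force: [-0.3, 0.4, 0.7]
grip_width: 0.0938
grasp_force: 0.0
```

```bash
python3 - <<'E'
from h import *
p=shot('wrist')
rects(p,'sink_c',.036);rects(p,'small_c',.03);rects(p,'board_c',.0185)
go((.441,-.324,.10,63.2),(.441,-.324,.019,63.2))
E
```

```text
sink_c 0.65 [309. 158.  46.  64.] c [ 0.4411 -0.325 ] size [0.0607 0.0455] long axis -25.8
small_c 0.85 [310. 210.  24.  28.] c [ 0.4838 -0.3467] size [0.0272 0.0256] long axis -26.4
board_c 0.9 [312. 176.  61. 110.] c [ 0.4581 -0.3325] size [0.1094 0.0632] long axis -27.5
board_c 0.76 [345. 338. 103.  38.] c [ 0.6486 -0.3834] size [0.1206 0.0495] long axis 64.4
board_c 0.72 [204. 255. 108.  67.] c [ 0.4682 -0.501 ] size [0.0686 0.041 ] long axis -64.0
board_c 0.56 [ 41. 209.  75.  94.] c [ 0.3614 -0.6226] size [0.1168 0.0711] long axis -53.3
t 15.92 pos [ 0.4808 -0.3363  0.1452] yaw 63.59 w 0.0939 q [-0.76  0.28  1.57  0.    1.29 -1.87]
  d [ 0.0514 -0.0084  0.0565] a [-0.      0.0001  0.0021] rows 1.5
  d [ 0.0514 -0.0084  0.1578] a [-0.      0.0001  0.0021] rows 3.2
```

Request:
send_rows([
  {"delta_pos":[0.0515,-0.009,0.05],"angular":[0,0,0.002],"claw":0},
  {"delta_pos":[0.0515,-0.009,0.09],"angular":[0,0,0.002],"claw":0},
  {"delta_pos":[0.0515,-0.009,0.09],"angular":[0,0,0.002],"claw":0},
  {"delta_pos":[0.0515,-0.009,0.09],"angular":[0,0,0.002],"claw":0},
  {"delta_pos":[0.0515,-0.009,0.09],"angular":[0,0,0.002],"claw":0.15},
  {"delta_pos":[0.0515,-0.009,0.09],"angular":[0,0,0.002],"claw":0.15},
])

```text
time: 16.42
ee_pos: [0.4428, -0.3269, 0.0757]
orientation: [0.727, 3.051, -0.004]
force: [1.1, 0.2, -0.5]
grip_width: 0.084
grasp_force: 0.0
```

```bash
python3 - <<'E'
from h import *
p=shot('wrist');go((.441,-.325,.019,63.2))
rects(p,'sink_c',.036)
# fingertip corner check
g=p['img'];K=p['K'];print(K[1][2]);s=bot.read_state()
for r in range(222,236,2): print(r,g[r,225:265].sum(1)[::3]//3, g[r,375:415].sum(1)[::3]//3)
E
```

```text
t 16.47 pos [ 0.4428 -0.3269  0.0758] yaw 63.19 w 0.0812 q [-0.79  0.29  1.72  0.    1.13 -1.9 ]
  d [0.0035 0.0012 0.071 ] a [-0.0005  0.0017 -0.    ] rows 1.4
sink_c 0.75 [320. 212.  55.  76.] c [ 0.4386 -0.3234] size [0.0585 0.0438] long axis -27.7
203.4274895150316
222 [156 160  85  87  86  86  86  86  86  85  87  86  86  85] [84 84 83 83 84 84 85 84 83 84 83 83 85 84]
224 [157 158  85  87  87  87  85  85  86  85  86  86  85  86] [84 83 84 83 83 85 83 84 84 84 84 83 83 85]
226 [156 158  85  88  87  85  88  99  96  87  87  85  84  85] [83 84 83 83 85 99 90 85 83 84 84 84 85 84]
228 [156 157  85  87  91 108 106 106  89  85  84  85  86  86] [ 84  83  83  84  69  98 105 105 104  87  84  85  83  86]
230 [155 155 101 108 108 106 108 104  46  82  86  85  86  85] [ 82  84  83  83  59  54 106 105 104 105 105  97  84  85]
232 [157 106 107 107 107 107 106  87  50  75  84  87  86  85] [ 84  85  85  84  55  43 100 105 105 105 105 106  98  83]
234 [136 106 106 105 107 106 105  49  51  72  93  84  83  83] [ 83  82  84  86  55  44  58 105 106 105 104 106 106  85]
```

Request:
send_rows([
  {"delta_pos":[0.003,0.001,0.03],"angular":[0,0,0],"claw":0.15},
  {"delta_pos":[0.003,0.001,0.06],"angular":[0,0,0],"claw":0.15},
  {"delta_pos":[0.003,0.001,0.0715],"angular":[0,0,0],"claw":0.15},
  {"delta_pos":[0.003,0.001,0.0715],"angular":[0,0,0],"claw":0.15},
  {"delta_pos":[0.003,0.001,0.0715],"angular":[0,0,0],"claw":0.15},
  {"delta_pos":[0.003,0.001,0.0715],"angular":[0,0,0],"claw":0.15},
  {"delta_pos":[0.003,0.001,0.0715],"angular":[0,0,0],"claw":0.15},
])

```text
time: 17.1
ee_pos: [0.4399, -0.3243, 0.0176]
orientation: [0.728, 3.053, -0.003]
force: [-1.1, -0.1, -0.1]
grip_width: 0.0799
grasp_force: 0.0
```

Request:
send_rows([
  {"delta_pos":[0,0,0],"angular":[0,0,0],"claw":0.6},
  {"delta_pos":[0,0,0],"angular":[0,0,0],"claw":0.6},
  {"delta_pos":[0,0,0],"angular":[0,0,0],"claw":0.6},
  {"delta_pos":[0,0,0],"angular":[0,0,0],"claw":0.6},
  {"delta_pos":[0,0,0],"angular":[0,0,0],"claw":0.6},
  {"delta_pos":[0,0,0],"angular":[0,0,0],"claw":0.6},
  {"delta_pos":[0,0,0],"angular":[0,0,0],"claw":0.6},
], newtons=15)

```text
time: 17.68
ee_pos: [0.4386, -0.3232, 0.0159]
orientation: [-0.729, -3.056, 0.0]
force: [-0.6, -0.6, 0.2]
grip_width: 0.044
grasp_force: 15.0
```

Gripped at 44.0 mm, so it has the sink. I'll lift and check.

Request:
send_rows([
  {"delta_pos":[0,0,-0.01],"angular":[0,0,0],"claw":0.65},
  {"delta_pos":[0,0,-0.03],"angular":[0,0,0],"claw":0.65},
  {"delta_pos":[0,0,-0.07],"angular":[0,0,0],"claw":0.65},
  {"delta_pos":[0,0,-0.11],"angular":[0,0,0],"claw":0.65},
  {"delta_pos":[0,0,-0.125],"angular":[0,0,0],"claw":0.65},
  {"delta_pos":[0,0,-0.125],"angular":[0,0,0],"claw":0.65},
  {"delta_pos":[0,0,-0.125],"angular":[0,0,0],"claw":0.65},
])

```text
time: 18.27
ee_pos: [0.4387, -0.3232, 0.116]
orientation: [0.729, 3.055, -0.001]
force: [-0.3, -0.5, -1.4]
grip_width: 0.0441
grasp_force: 15.0
```

```bash
python3 - <<'E'
from h import *
p=shot('wrist')
rects(p,'sink_c',.12);rects(p,'small_c',.03);rects(p,'board_c',.0185)
# free pocket centre: tray centre minus 39 mm along x
u=np.radians(17.2);c=np.array([.4685,.3565])-.039*np.array([np.cos(u),np.sin(u)]);print('free',c)
go((.44,.01,.12,85),(c[0],c[1],.1,107.2))
E
```

```text
sink_c 0.58 [321. 240.  78.  88.] c [ 0.4419 -0.3234] size [0.0589 0.0479] long axis -26.8
board_c 0.57 [320. 186.  69.  34.] c [ 0.4217 -0.3133] size [0.0616 0.0285] long axis 63.2
free [0.43124414 0.34496739]
t 18.47 pos [ 0.4373 -0.3218  0.1135] yaw 63.17 w 0.044 q [-0.79  0.23  1.7   0.    1.21 -1.9 ]
  d [ 0.1842  0.3716 -0.0068] a [ 0.0007 -0.0013 -0.1213] rows 8.0
  d [0.3828 0.7403 0.0196] a [ 0.001  -0.0012 -0.2446] rows 16.0
```

Request:
send_rows([
  {"delta_pos":[0.18,0.37,0],"angular":[0,0,-0.121],"claw":0.65},
  {"delta_pos":[0.18,0.37,0],"angular":[0,0,-0.121],"claw":0.65},
  {"delta_pos":[0.18,0.37,0],"angular":[0,0,-0.121],"claw":0.65},
  {"delta_pos":[0.18,0.37,0],"angular":[0,0,-0.121],"claw":0.65},
  {"delta_pos":[0.18,0.37,0],"angular":[0,0,-0.121],"claw":0.65},
  {"delta_pos":[0.18,0.37,0],"angular":[0,0,-0.121],"claw":0.65},
  {"delta_pos":[0.18,0.37,0],"angular":[0,0,-0.121],"claw":0.65},
  {"delta_pos":[0.18,0.37,0],"angular":[0,0,-0.121],"claw":0.65},
])

```text
time: 19.13
ee_pos: [0.442, 0.0085, 0.1145]
orientation: [-0.138, -3.136, -0.001]
force: [-0.0, 0.5, -1.1]
grip_width: 0.0441
grasp_force: 15.0
```

```bash
python3 - <<'E'
from h import *
p=shot('wrist');rects(p,'small_pocket',.007)
go((.4312,.345,.1,107.2))
E
```

```text
small_pocket 0.94 [303. 206.  66.  44.] c [ 0.4365 -0.0155] size [0.0694 0.0364] long axis -66.2
t 19.23 pos [0.4417 0.0111 0.1143] yaw 85.37 w 0.0439 q [-0.17  0.02  1.94  0.    1.18 -1.66]
  d [0.0467 0.4149 0.019 ] a [ 0.0009 -0.0011 -0.1213] rows 8.0
```

Request:
send_rows([
  {"delta_pos":[0.047,0.415,0.019],"angular":[0,0,-0.121],"claw":0.65},
  {"delta_pos":[0.047,0.415,0.019],"angular":[0,0,-0.121],"claw":0.65},
  {"delta_pos":[0.047,0.415,0.019],"angular":[0,0,-0.121],"claw":0.65},
  {"delta_pos":[0.047,0.415,0.019],"angular":[0,0,-0.121],"claw":0.65},
  {"delta_pos":[0.047,0.415,0.019],"angular":[0,0,-0.121],"claw":0.65},
  {"delta_pos":[0.047,0.415,0.019],"angular":[0,0,-0.121],"claw":0.65},
  {"delta_pos":[0.047,0.415,0.019],"angular":[0,0,-0.121],"claw":0.65},
  {"delta_pos":[0.047,0.415,0.019],"angular":[0,0,-0.121],"claw":0.65},
])

```text
time: 19.9
ee_pos: [0.4351, 0.3396, 0.0992]
orientation: [0.456, -3.106, 0.002]
force: [0.8, -1.3, -1.3]
grip_width: 0.0436
grasp_force: 15.0
```

Request:
send_rows([
  {"delta_pos":[0,0,0],"angular":[0,0,0],"claw":0.65},
  {"delta_pos":[0,0,0],"angular":[0,0,0],"claw":0.65},
  {"delta_pos":[0,0,0],"angular":[0,0,0],"claw":0.65},
  {"delta_pos":[0,0,0],"angular":[0,0,0],"claw":0.65},
  {"delta_pos":[0,0,0],"angular":[0,0,0],"claw":0.65},
  {"delta_pos":[0,0,0],"angular":[0,0,0],"claw":0.65},
])

```text
time: 20.4
ee_pos: [0.4359, 0.3374, 0.1007]
orientation: [0.454, -3.109, 0.0]
force: [-0.0, 0.0, -1.2]
grip_width: 0.0439
grasp_force: 15.0
```

```bash
python3 - <<'E'
from h import *
p=shot('wrist');rects(p,'sink_pocket',.007);rects(p,'sink_c',.12);rects(p,'sink_c',.027)
go((.4312,.345,.035,107.2))
E
```

```text
sink_pocket 0.79 [329. 220.  74. 138.] c [0.4227 0.3427] size [0.0706 0.0685] long axis -72.3
sink_c 0.55 [318. 241.  77.  92.] c [0.4335 0.3373] size [0.0554 0.0444] long axis 15.6
sink_c 0.55 [318. 241.  77.  92.] c [0.4675 0.3477] size [0.0869 0.0697] long axis 15.6
t 20.6 pos [0.4358 0.3383 0.101 ] yaw 106.67 w 0.044 q [ 0.5   0.26  1.7  -0.    1.18 -1.36]
  d [0.0031 0.0096 0.0825] a [-0.      0.0001 -0.0029] rows 1.6
```

Request:
send_rows([
  {"delta_pos":[0.007,0.0096,0.03],"angular":[0,0,-0.003],"claw":0.65},
  {"delta_pos":[0.007,0.0096,0.06],"angular":[0,0,-0.003],"claw":0.65},
  {"delta_pos":[0.007,0.0096,0.085],"angular":[0,0,-0.003],"claw":0.65},
  {"delta_pos":[0.007,0.0096,0.1],"angular":[0,0,-0.003],"claw":0.65},
  {"delta_pos":[0.007,0.0096,0.1],"angular":[0,0,-0.003],"claw":0.65},
  {"delta_pos":[0.007,0.0096,0.1],"angular":[0,0,-0.003],"claw":0.65},
  {"delta_pos":[0.007,0.0096,0.1],"angular":[0,0,-0.003],"claw":0.65},
  {"delta_pos":[0.007,0.0096,0.1],"angular":[0,0,-0.003],"claw":0.65},
])

```text
time: 21.27
ee_pos: [0.4294, 0.3454, 0.0224]
orientation: [-0.471, 3.103, 0.002]
force: [0.7, -0.9, -0.9]
grip_width: 0.044
grasp_force: 15.0
```

```bash
python3 - <<'E'
from h import *
p=shot('wrist');go((.4283,.3441,.0075,107.2))
# blue tray rim vs held sink: tray corners seen
for d in bot.cut_out(p,'sink_pocket')[:1]:
    m=d['mask'];ys,xs=np.nonzero(m)
    for r in range(ys.min(),min(ys.max(),230),10):
        q=np.nonzero(m[r])[0];a=p2w(p,[[q.min(),r],[q.max(),r]],.007)-[.4312,.345]
        R2=np.array([[.9553,.2957],[-.2957,.9553]]);print(r,(a@R2.T*1000).round(1).tolist())
E
```

```text
t 21.32 pos [0.4293 0.3454 0.0224] yaw 107.27 w 0.0439 q [ 0.52  0.37  1.75 -0.    1.02 -1.35]
  d [ 0.0017 -0.0012  0.0186] a [0.0002 0.001  0.0004] rows 0.4
169 [[-43.0, -33.4], [-43.1, 29.8]]
179 [[-36.4, -34.3], [-36.5, 34.7]]
189 [[-29.7, -34.5], [-29.7, 34.3]]
199 [[-22.8, -34.1], [-22.9, 34.5]]
209 [[-15.9, -34.4], [-15.9, 34.8]]
219 [[-8.8, -34.0], [-8.9, 35.1]]Traceback (most recent call last):
  File "<stdin>", line 7, in <module>
    return umr_minimum(a, axis, None, out, keepdims, initial, where)
ValueError: zero-size array to reduction operation minimum which has no identity
```

Request:
send_rows([
  {"delta_pos":[0.0015,-0.001,0.006],"angular":[0,0,0],"claw":0.65},
  {"delta_pos":[0.0015,-0.001,0.012],"angular":[0,0,0],"claw":0.65},
  {"delta_pos":[0.0015,-0.001,0.016],"angular":[0,0,0],"claw":0.65},
  {"delta_pos":[0.0015,-0.001,0.018],"angular":[0,0,0],"claw":0.65},
  {"delta_pos":[0.0015,-0.001,0.018],"angular":[0,0,0],"claw":0.65},
  {"delta_pos":[0.0015,-0.001,0.018],"angular":[0,0,0],"claw":0.65},
  {"delta_pos":[0.0015,-0.001,0.018],"angular":[0,0,0],"claw":0.65},
])

```text
time: 21.95
ee_pos: [0.4266, 0.3433, 0.0069]
orientation: [0.472, -3.105, 0.001]
force: [-2.6, -1.7, 5.8]
grip_width: 0.0439
grasp_force: 15.0
```

Request:
send_rows([
  {"delta_pos":[0,0,0.0005],"angular":[0,0,0],"claw":0.5},
  {"delta_pos":[0,0,0.0005],"angular":[0,0,0],"claw":0.45},
  {"delta_pos":[0,0,0],"angular":[0,0,0],"claw":0.35},
  {"delta_pos":[0,0,0],"angular":[0,0,0],"claw":0.35},
  {"delta_pos":[0,0,0],"angular":[0,0,0],"claw":0.35},
  {"delta_pos":[0,0,0],"angular":[0,0,0],"claw":0.35},
])

```text
time: 22.45
ee_pos: [0.427, 0.3435, 0.0062]
orientation: [0.472, -3.106, 0.0]
force: [-0.1, 0.5, 0.1]
grip_width: 0.0609
grasp_force: 0.0
```

Request:
send_rows([
  {"delta_pos":[0,0,-0.02],"angular":[0,0,0],"claw":0.2},
  {"delta_pos":[0,0,-0.06],"angular":[0,0,0],"claw":0.1},
  {"delta_pos":[0,0,-0.11],"angular":[0,0,0],"claw":0},
  {"delta_pos":[-0.02,0,-0.15],"angular":[0,0,0],"claw":0},
  {"delta_pos":[-0.05,0,-0.17],"angular":[0,0,0],"claw":0},
  {"delta_pos":[-0.05,0,-0.17],"angular":[0,0,0],"claw":0},
  {"delta_pos":[-0.05,0,-0.17],"angular":[0,0,0],"claw":0},
  {"delta_pos":[-0.05,0,-0.17],"angular":[0,0,0],"claw":0},
])

```text
time: 23.12
ee_pos: [0.464, 0.3548, 0.141]
orientation: [0.471, -3.103, 0.001]
force: [-0.3, -0.5, -0.3]
grip_width: 0.094
grasp_force: 0.0
```

```bash
python3 - <<'E'
from h import *
p=shot('wrist');rects(p,'sink_c',.027);rects(p,'sink_pocket',.007)
go((.47,0,.14,85),(.475,-.342,.14,63.2))
E
```

```text
sink_c 0.61 [319. 163.  44.  60.] c [0.4304 0.345 ] size [0.0578 0.0453] long axis 17.3
sink_pocket 0.97 [321. 195.  70. 153.] c [0.4685 0.3582] size [0.1665 0.0712] long axis 17.7
t 23.27 pos [0.4632 0.3545 0.1402] yaw 107.29 w 0.0938 q [ 0.5   0.28  1.58  0.    1.28 -1.37]
  d [ 0.1235 -0.4257  0.0012] a [-0.0005 -0.0013  0.1238] rows 8.5
  d [ 0.2446 -0.8357  0.002 ] a [-0.0008 -0.0012  0.2449] rows 16.7
```

The large heatsink is seated at (0.4304, 0.345). Now the small one.

Request:
send_rows([
  {"delta_pos":[0.12,-0.4,0],"angular":[0,0,0.123],"claw":0},
  {"delta_pos":[0.12,-0.4,0],"angular":[0,0,0.123],"claw":0},
  {"delta_pos":[0.12,-0.4,0],"angular":[0,0,0.123],"claw":0},
  {"delta_pos":[0.12,-0.4,0],"angular":[0,0,0.123],"claw":0},
  {"delta_pos":[0.12,-0.4,0],"angular":[0,0,0.123],"claw":0},
  {"delta_pos":[0.12,-0.4,0],"angular":[0,0,0.123],"claw":0},
  {"delta_pos":[0.12,-0.4,0],"angular":[0,0,0.123],"claw":0},
  {"delta_pos":[0.12,-0.4,0],"angular":[0,0,0.123],"claw":0},
])

```text
time: 23.93
ee_pos: [0.4667, 0.0207, 0.1413]
orientation: [-0.132, -3.137, -0.0]
force: [1.0, 0.4, 1.0]
grip_width: 0.0941
grasp_force: 0.0
```

```bash
python3 - <<'E'
from h import *
p=shot('wrist');rects(p,'small_pocket',.007);rects(p,'small_c',.021)
go((.50,-.353,.14,63.2))
E
```

```text
small_pocket 0.65 [285. 202.  75.  97.] c [ 0.4736 -0.0183] size [0.0999 0.0531] long axis -23.5
small_c 0.9 [  9. 244.  19.  30.] c [ 0.4912 -0.3377] size [0.0376 0.0217] long axis -20.4
small_c 0.62 [614. 139.  51.  72.] c [0.4325 0.3382] size [0.0676 0.0612] long axis 16.5
t 24.08 pos [0.4675 0.0196 0.1414] yaw 84.79 w 0.094 q [-0.14  0.04  1.86 -0.    1.24 -1.62]
  d [-0.0828 -0.4602  0.0016] a [-1.000e-04 -6.000e-04  1.199e-01] rows 9.0
```

Request:
send_rows([
  {"delta_pos":[-0.083,-0.46,0],"angular":[0,0,0.12],"claw":0},
  {"delta_pos":[-0.083,-0.46,0],"angular":[0,0,0.12],"claw":0},
  {"delta_pos":[-0.083,-0.46,0],"angular":[0,0,0.12],"claw":0},
  {"delta_pos":[-0.083,-0.46,0],"angular":[0,0,0.12],"claw":0},
  {"delta_pos":[-0.083,-0.46,0],"angular":[0,0,0.12],"claw":0},
  {"delta_pos":[-0.083,-0.46,0],"angular":[0,0,0.12],"claw":0},
  {"delta_pos":[-0.083,-0.46,0],"angular":[0,0,0.12],"claw":0},
  {"delta_pos":[-0.083,-0.46,0],"angular":[0,0,0.12],"claw":0},
])

```text
time: 24.75
ee_pos: [0.5, -0.3093, 0.1413]
orientation: [-0.716, -3.057, -0.003]
force: [0.2, 0.3, -0.2]
grip_width: 0.0939
grasp_force: 0.0
```

Request:
send_rows([
  {"delta_pos":[0,0,0],"angular":[0,0,0],"claw":0.3},
  {"delta_pos":[0,0,0],"angular":[0,0,0],"claw":0.3},
  {"delta_pos":[0,0,0],"angular":[0,0,0],"claw":0.3},
  {"delta_pos":[0,0,0],"angular":[0,0,0],"claw":0.3},
  {"delta_pos":[0,0,0],"angular":[0,0,0],"claw":0.3},
  {"delta_pos":[0,0,0],"angular":[0,0,0],"claw":0.3},
])

```text
time: 25.25
ee_pos: [0.4999, -0.308, 0.1424]
orientation: [-0.716, -3.059, -0.0]
force: [1.0, 0.5, 0.1]
grip_width: 0.0662
grasp_force: 0.0
```

```bash
python3 - <<'E'
from h import *
p=shot('wrist');rects(p,'small_c',.03);rects(p,'board_c',.0185)
go((.487,-.348,.07,63),(.487,-.348,.017,63))
E
```

```text
board_c 0.83 [279. 171.  67. 111.] c [ 0.4577 -0.3322] size [0.11   0.0645] long axis -27.7
board_c 0.82 [174. 251.  88.  70.] c [ 0.4882 -0.4837] size [0.0911 0.0572] long axis 27.3
board_c 0.57 [317. 338. 103.  37.] c [ 0.6517 -0.3847] size [0.1232 0.0492] long axis 65.2
t 25.4 pos [ 0.4999 -0.309   0.1426] yaw 63.6 w 0.0661 q [-0.7   0.29  1.57  0.    1.28 -1.81]
  d [-0.0072 -0.0508  0.0908] a [-0.      0.0001  0.0033] rows 2.0
  d [-0.0072 -0.0508  0.157 ] a [-0.      0.0001  0.0033] rows 3.2
```

Request:
send_rows([
  {"delta_pos":[-0.002,-0.0505,0.04],"angular":[0,0,0.0033],"claw":0.3},
  {"delta_pos":[-0.002,-0.0505,0.07],"angular":[0,0,0.0033],"claw":0.3},
  {"delta_pos":[-0.002,-0.0505,0.07],"angular":[0,0,0.0033],"claw":0.3},
  {"delta_pos":[-0.002,-0.0505,0.07],"angular":[0,0,0.0033],"claw":0.3},
  {"delta_pos":[-0.002,-0.0505,0.07],"angular":[0,0,0.0033],"claw":0.3},
  {"delta_pos":[-0.002,-0.0505,0.07],"angular":[0,0,0.0033],"claw":0.3},
  {"delta_pos":[-0.002,-0.0505,0.07],"angular":[0,0,0.0033],"claw":0.3},
  {"delta_pos":[-0.002,-0.0505,0.07],"angular":[0,0,0.0033],"claw":0.3},
])

```text
time: 26.07
ee_pos: [0.4843, -0.3469, 0.0881]
orientation: [0.733, 3.052, -0.002]
force: [0.3, -0.7, 0.3]
grip_width: 0.066
grasp_force: 0.0
```

```bash
python3 - <<'E'
from h import *
for i in range(2):
    p=shot('wrist');rects(p,'small_c',.03);rects(p,'board_c',.0185)
go((.4835,-.346,.016,63.1))
E
```

```text
small_c 0.58 [319. 215.  31.  36.] c [ 0.4855 -0.3482] size [0.0292 0.026 ] long axis -27.0
board_c 0.84 [370. 341.  79.  28.] c [ 0.6255 -0.3621] size [0.0786 0.0307] long axis 64.1
board_c 0.81 [318. 174.  78. 134.] c [ 0.4584 -0.3328] size [0.1112 0.0637] long axis -27.7
board_c 0.7 [ 24. 219.  47. 102.] c [ 0.3734 -0.6002] size [0.1025 0.0473] long axis -42.2
board_c 0.6 [192. 279.  90.  94.] c [ 0.4669 -0.4772] size [0.0605 0.0319] long axis 30.2
small_c 0.65 [318. 218.  32.  33.] c [ 0.4842 -0.3481] size [0.0274 0.0265] long axis -26.4
board_c 0.83 [320. 177.  74. 136.] c [ 0.4584 -0.3327] size [0.1108 0.0634] long axis -27.8
board_c 0.8 [194. 278.  90.  95.] c [ 0.4673 -0.477 ] size [0.0583 0.0278] long axis 28.7
board_c 0.71 [371. 341.  74.  29.] c [ 0.6253 -0.3613] size [0.0731 0.0285] long axis 66.3
board_c 0.68 [ 23. 218.  46. 104.] c [ 0.3732 -0.5991] size [0.1029 0.0472] long axis -42.1
t 26.37 pos [ 0.4832 -0.3466  0.0866] yaw 62.95 w 0.066 q [-0.77  0.36  1.6   0.    1.18 -1.87]
  d [0.     0.0008 0.0882] a [-0.      0.0001 -0.0009] rows 1.7
```

Request:
send_rows([
  {"delta_pos":[0,0,0.03],"angular":[0,0,0],"claw":0.2},
  {"delta_pos":[0,0,0.06],"angular":[0,0,0],"claw":0.2},
  {"delta_pos":[0,0,0.08],"angular":[0,0,0],"claw":0.2},
  {"delta_pos":[0,0,0.0875],"angular":[0,0,0],"claw":0.2},
  {"delta_pos":[0,0,0.0875],"angular":[0,0,0],"claw":0.2},
  {"delta_pos":[0,0,0.0875],"angular":[0,0,0],"claw":0.2},
  {"delta_pos":[0,0,0.0875],"angular":[0,0,0],"claw":0.2},
])

```text
time: 26.95
ee_pos: [0.484, -0.3476, 0.0177]
orientation: [0.735, 3.052, -0.002]
force: [0.9, -0.5, -1.0]
grip_width: 0.0752
grasp_force: 0.0
```

Request:
send_rows([
  {"delta_pos":[0,0,0],"angular":[0,0,0],"claw":0.85},
  {"delta_pos":[0,0,0],"angular":[0,0,0],"claw":0.85},
  {"delta_pos":[0,0,0],"angular":[0,0,0],"claw":0.85},
  {"delta_pos":[0,0,0],"angular":[0,0,0],"claw":0.85},
  {"delta_pos":[0,0,0],"angular":[0,0,0],"claw":0.85},
  {"delta_pos":[0,0,0],"angular":[0,0,0],"claw":0.85},
  {"delta_pos":[0,0,0],"angular":[0,0,0],"claw":0.85},
  {"delta_pos":[0,0,0],"angular":[0,0,0],"claw":0.85},
], newtons=10)

```text
time: 27.62
ee_pos: [0.4831, -0.3467, 0.0163]
orientation: [-0.735, -3.054, 0.0]
force: [0.1, -0.4, -0.1]
grip_width: 0.0259
grasp_force: 10.0
```

Request:
send_rows([
  {"delta_pos":[0,0,-0.01],"angular":[0,0,0],"claw":0.85},
  {"delta_pos":[0,0,-0.03],"angular":[0,0,0],"claw":0.85},
  {"delta_pos":[0,0,-0.06],"angular":[0,0,0],"claw":0.85},
  {"delta_pos":[0,0,-0.1],"angular":[0,0,0],"claw":0.85},
  {"delta_pos":[0,0,-0.1],"angular":[0,0,0],"claw":0.85},
  {"delta_pos":[0,0,-0.1],"angular":[0,0,0],"claw":0.85},
])

```text
time: 28.12
ee_pos: [0.4848, -0.3483, 0.0995]
orientation: [0.734, 3.049, -0.005]
force: [0.1, 0.3, -0.6]
grip_width: 0.0255
grasp_force: 10.0
```

```bash
python3 - <<'E'
from h import *
p=shot('wrist');rects(p,'small_c',.11);rects(p,'board_c',.0185)
go((.4504,-.0078,.09,66))
E
```

```text
small_c 0.56 [319. 248.  42.  51.] c [ 0.4873 -0.3483] size [0.0298 0.0264] long axis -27.0
small_c 0.25 [507. 273. 111. 139.] c [ 0.5522 -0.2446] size [0.0658 0.0505] long axis 18.8
board_c 0.95 [ 28. 212.  56. 108.] c [ 0.3704 -0.6075] size [0.1122 0.0594] long axis -42.3
board_c 0.92 [174. 257.  78.  64.] c [ 0.4713 -0.4993] size [0.0688 0.0505] long axis -65.4
board_c 0.84 [332. 346.  60.  18.] c [ 0.621  -0.4037] size [0.0591 0.0233] long axis 62.9
board_c 0.63 [321. 169.  74. 122.] c [ 0.4565 -0.3319] size [0.1046 0.0625] long axis -27.1
t 28.27 pos [ 0.4822 -0.3458  0.0951] yaw 62.94 w 0.0262 q [-0.77  0.35  1.59  0.    1.2  -1.87]
  d [0.2276 0.3581 0.0072] a [ 0.0003 -0.0008 -0.017 ] rows 8.1
```

Request:
send_rows([
  {"delta_pos":[0.2276,0.358,0],"angular":[0,0,-0.017],"claw":0.85},
  {"delta_pos":[0.2276,0.358,0],"angular":[0,0,-0.017],"claw":0.85},
  {"delta_pos":[0.2276,0.358,0],"angular":[0,0,-0.017],"claw":0.85},
  {"delta_pos":[0.2276,0.358,0],"angular":[0,0,-0.017],"claw":0.85},
  {"delta_pos":[0.2276,0.358,0],"angular":[0,0,-0.017],"claw":0.85},
  {"delta_pos":[0.2276,0.358,0],"angular":[0,0,-0.017],"claw":0.85},
  {"delta_pos":[0.2276,0.358,0],"angular":[0,0,-0.017],"claw":0.85},
  {"delta_pos":[0.2276,0.358,0],"angular":[0,0,-0.017],"claw":0.85},
])

```text
time: 28.93
ee_pos: [0.4497, -0.0127, 0.0948]
orientation: [-0.654, -3.07, -0.0]
force: [0.5, 0.1, -0.6]
grip_width: 0.0258
grasp_force: 10.0
```

Request:
send_rows([
  {"delta_pos":[0,0,0],"angular":[0,0,0],"claw":0.85},
  {"delta_pos":[0,0,0],"angular":[0,0,0],"claw":0.85},
  {"delta_pos":[0,0,0],"angular":[0,0,0],"claw":0.85},
  {"delta_pos":[0,0,0],"angular":[0,0,0],"claw":0.85},
  {"delta_pos":[0,0,0],"angular":[0,0,0],"claw":0.85},
  {"delta_pos":[0,0,0],"angular":[0,0,0],"claw":0.85},
])

```text
time: 29.43
ee_pos: [0.4519, -0.0161, 0.0962]
orientation: [-0.657, -3.072, 0.0]
force: [0.9, -0.1, -0.8]
grip_width: 0.026
grasp_force: 10.0
```

```bash
python3 - <<'E'
from h import *
p=shot('wrist');go((.4504,-.0078,.02,66))
rects(p,'small_pocket',.007)
E
```

```text
t 29.48 pos [ 0.4519 -0.016   0.0962] yaw 65.86 w 0.0258 q [-0.23  0.07  1.94 -0.    1.14 -1.38]
  d [0.0059 0.0086 0.0953] a [-0.     -0.0001 -0.0008] rows 1.8
small_pocket 0.86 [326. 225.  62.  97.] c [ 0.4512 -0.0082] size [0.053 0.051] long axis 65.3
```

Request:
send_rows([
  {"delta_pos":[0.0059,0.0086,0.03],"angular":[0,0,-0.001],"claw":0.85},
  {"delta_pos":[0.0059,0.0086,0.06],"angular":[0,0,-0.001],"claw":0.85},
  {"delta_pos":[0.0059,0.0086,0.085],"angular":[0,0,-0.001],"claw":0.85},
  {"delta_pos":[0.0059,0.0086,0.092],"angular":[0,0,-0.001],"claw":0.85},
  {"delta_pos":[0.0059,0.0086,0.092],"angular":[0,0,-0.001],"claw":0.85},
  {"delta_pos":[0.0059,0.0086,0.092],"angular":[0,0,-0.001],"claw":0.85},
  {"delta_pos":[0.0059,0.0086,0.092],"angular":[0,0,-0.001],"claw":0.85},
  {"delta_pos":[0.0059,0.0086,0.092],"angular":[0,0,-0.001],"claw":0.85},
])

```text
time: 30.2
ee_pos: [0.4518, -0.007, 0.0242]
orientation: [0.648, 3.071, 0.0]
force: [-0.8, -0.0, 0.3]
grip_width: 0.026
grasp_force: 10.0
```

```bash
python3 - <<'E'
from h import *
p=shot('wrist');go((.4504,-.0078,.0078,66))
t=np.radians(-24);R2=np.array([[np.cos(t),np.sin(t)],[-np.sin(t),np.cos(t)]])
rects(p,'small_c',.035)
for d in bot.cut_out(p,'small_pocket')[:1]:
    m=d['mask'];ys,xs=np.nonzero(m);print(d['conf'])
    for r in range(ys.min(),min(ys.max(),245),8):
        q=np.nonzero(m[r])[0]
        if len(q): print(r,((p2w(p,[[q.min(),r],[q.max(),r]],.007)-[.4527,-.0088])@R2.T*1000).round(1).tolist())
E
```

```text
t 30.25 pos [ 0.4516 -0.0069  0.0241] yaw 66.17 w 0.0257 q [-0.21  0.19  1.99 -0.    0.97 -1.36]
  d [ 0.001  -0.0016  0.0203] a [0.0002 0.0009 0.0009] rows 0.4
small_c 0.97 [322. 248.  46.  52.] c [ 0.4549 -0.007 ] size [0.0311 0.0271] long axis -23.9
0.68
193 [[-26.8, -25.1], [-26.9, 24.2]]
201 [[-21.2, -26.0], [-21.4, 25.0]]
209 [[-15.6, -26.1], [-15.7, 25.2]]
217 [[-9.9, -26.3], [-10.1, 25.3]]
225 [[-4.2, -25.8], [-4.3, 24.8]]
```

Request:
send_rows([
  {"delta_pos":[0.002,-0.0016,0.008],"angular":[0,0,0],"claw":0.85},
  {"delta_pos":[0.002,-0.0016,0.014],"angular":[0,0,0],"claw":0.85},
  {"delta_pos":[0.002,-0.0016,0.018],"angular":[0,0,0],"claw":0.85},
  {"delta_pos":[0.002,-0.0016,0.0195],"angular":[0,0,0],"claw":0.85},
  {"delta_pos":[0.002,-0.0016,0.0195],"angular":[0,0,0],"claw":0.85},
  {"delta_pos":[0.002,-0.0016,0.0195],"angular":[0,0,0],"claw":0.85},
  {"delta_pos":[0.002,-0.0016,0.0195],"angular":[0,0,0],"claw":0.85},
])

```text
time: 30.93
ee_pos: [0.4476, -0.007, 0.007]
orientation: [-0.648, -3.072, 0.0]
force: [-2.8, -0.1, 5.1]
grip_width: 0.0261
grasp_force: 10.0
```

Request:
send_rows([
  {"delta_pos":[0,0,0],"angular":[0,0,0],"claw":0.7},
  {"delta_pos":[0,0,0],"angular":[0,0,0],"claw":0.65},
  {"delta_pos":[0,0,0],"angular":[0,0,0],"claw":0.55},
  {"delta_pos":[0,0,0],"angular":[0,0,0],"claw":0.5},
  {"delta_pos":[0,0,0],"angular":[0,0,0],"claw":0.5},
  {"delta_pos":[0,0,0],"angular":[0,0,0],"claw":0.5},
])

```text
time: 31.43
ee_pos: [0.4483, -0.0071, 0.0071]
orientation: [0.648, 3.074, 0.0]
force: [0.3, -0.4, 0.5]
grip_width: 0.047
grasp_force: 0.0
```

Request:
send_rows([
  {"delta_pos":[0,0,-0.02],"angular":[0,0,0],"claw":0.3},
  {"delta_pos":[0,0,-0.06],"angular":[0,0,0],"claw":0.1},
  {"delta_pos":[0,0,-0.11],"angular":[0,0,0],"claw":0},
  {"delta_pos":[-0.02,0,-0.15],"angular":[0,0,0],"claw":0},
  {"delta_pos":[-0.05,0,-0.17],"angular":[0,0,0],"claw":0},
  {"delta_pos":[-0.05,0,-0.17],"angular":[0,0,0],"claw":0},
  {"delta_pos":[-0.05,0,-0.17],"angular":[0,0,0],"claw":0},
  {"delta_pos":[-0.05,0,-0.17],"angular":[0,0,0],"claw":0},
])

```text
time: 32.1
ee_pos: [0.4835, -0.0229, 0.142]
orientation: [-0.648, -3.071, -0.0]
force: [0.7, 0.1, -0.8]
grip_width: 0.0934
grasp_force: 0.0
```

```bash
python3 - <<'E'
from h import *
p=shot('wrist');rects(p,'small_c',.021);rects(p,'small_pocket',.007)
go((.475,-.342,.14,63))
E
```

```text
small_c 0.74 [320. 165.  29.  28.] c [ 0.4515 -0.0075] size [0.0272 0.026 ] long axis 66.2
small_pocket 0.88 [317. 185.  56.  90.] c [ 0.4738 -0.0191] size [0.0981 0.0535] long axis -22.8
t 32.25 pos [ 0.4828 -0.0226  0.1413] yaw 66.19 w 0.0939 q [-0.23  0.08  1.82  0.    1.25 -1.38]
  d [-0.1522 -0.3692  0.0012] a [-0.0003 -0.0013  0.0177] rows 7.7
```

The small heatsink is seated at (0.4515, -0.0075). Now the board.

Request:
send_rows([
  {"delta_pos":[-0.152,-0.369,0],"angular":[0,0,0.018],"claw":0},
  {"delta_pos":[-0.152,-0.369,0],"angular":[0,0,0.018],"claw":0},
  {"delta_pos":[-0.152,-0.369,0],"angular":[0,0,0.018],"claw":0},
  {"delta_pos":[-0.152,-0.369,0],"angular":[0,0,0.018],"claw":0},
  {"delta_pos":[-0.152,-0.369,0],"angular":[0,0,0.018],"claw":0},
  {"delta_pos":[-0.152,-0.369,0],"angular":[0,0,0.018],"claw":0},
  {"delta_pos":[-0.152,-0.369,0],"angular":[0,0,0.018],"claw":0},
  {"delta_pos":[-0.152,-0.369,0],"angular":[0,0,0.018],"claw":0},
])

```text
time: 32.92
ee_pos: [0.4755, -0.3453, 0.1419]
orientation: [-0.738, -3.052, 0.0]
force: [0.5, 0.1, 0.4]
grip_width: 0.0942
grasp_force: 0.0
```

Request:
send_rows([
  {"delta_pos":[0,0,0],"angular":[0,0,0],"claw":0},
  {"delta_pos":[0,0,0],"angular":[0,0,0],"claw":0},
  {"delta_pos":[0,0,0],"angular":[0,0,0],"claw":0},
  {"delta_pos":[0,0,0],"angular":[0,0,0],"claw":0},
  {"delta_pos":[0,0,0],"angular":[0,0,0],"claw":0},
  {"delta_pos":[0,0,0],"angular":[0,0,0],"claw":0},
])

```text
time: 33.42
ee_pos: [0.4771, -0.341, 0.1432]
orientation: [-0.732, -3.055, -0.0]
force: [-0.7, -0.1, 0.2]
grip_width: 0.0939
grasp_force: 0.0
```

```bash
python3 - <<'E'
from h import *
p=shot('wrist');rects(p,'board_c',.0185)
go((.455,-.331,.07,62.8))
E
```

```text
board_c 0.91 [352. 338. 103.  36.] c [ 0.6469 -0.3821] size [0.1217 0.0474] long axis 62.7
board_c 0.71 [ 48. 209.  77.  96.] c [ 0.3617 -0.6239] size [0.1174 0.0706] long axis -53.6
board_c 0.69 [212. 254. 111.  65.] c [ 0.4622 -0.5036] size [0.0674 0.0337] long axis -69.1
board_c 0.61 [318. 175.  64. 112.] c [ 0.458  -0.3328] size [0.1114 0.0629] long axis -27.4
t 33.52 pos [ 0.4772 -0.3415  0.1433] yaw 63.02 w 0.0941 q [-0.77  0.28  1.57  0.    1.29 -1.87]
  d [ 0.0307 -0.0009  0.0916] a [0.     0.0001 0.0012] rows 1.9
```

Request:
send_rows([
  {"delta_pos":[0.031,-0.001,0.05],"angular":[0,0,0.0015],"claw":0},
  {"delta_pos":[0.031,-0.001,0.1],"angular":[0,0,0.0015],"claw":0},
  {"delta_pos":[0.031,-0.001,0.12],"angular":[0,0,0.0015],"claw":0},
  {"delta_pos":[0.031,-0.001,0.12],"angular":[0,0,0.0015],"claw":0},
  {"delta_pos":[0.031,-0.001,0.12],"angular":[0,0,0.0015],"claw":0},
  {"delta_pos":[0.031,-0.001,0.12],"angular":[0,0,0.0015],"claw":0},
  {"delta_pos":[0.031,-0.001,0.12],"angular":[0,0,0.0015],"claw":0},
  {"delta_pos":[0.031,-0.001,0.12],"angular":[0,0,0.0015],"claw":0},
])

```text
time: 34.18
ee_pos: [0.4561, -0.3333, 0.0495]
orientation: [0.741, 3.049, -0.004]
force: [-0.4, -0.6, 0.7]
grip_width: 0.0937
grasp_force: 0.0
```

```bash
python3 - <<'E'
from h import *
p=shot('wrist');bot.grab_frame('wrist');go((.455,-.331,.0045,62.8))
rects(p,'board_c',.0185)
E
```

```text
t 34.28 pos [ 0.4555 -0.3328  0.0488] yaw 62.67 w 0.0943 q [-0.78  0.35  1.7  -0.    1.08 -1.88]
  d [0.0018 0.0018 0.0554] a [-0.0003  0.0009 -0.0007] rows 1.1
board_c 0.91 [320. 222.  87. 142.] c [ 0.4562 -0.3313] size [0.1072 0.0628] long axis -27.8
board_c 0.8 [203. 322. 101.  82.] c [ 0.5189 -0.4605] size [0.0521 0.0488] long axis 31.5
board_c 0.59 [  8. 250.  12.  45.] c [ 0.3624 -0.5688] size [0.0373 0.0153] long axis -43.5
```

Request:
send_rows([
  {"delta_pos":[0.001,0.001,0.025],"angular":[0,0,0],"claw":0},
  {"delta_pos":[0.001,0.001,0.045],"angular":[0,0,0],"claw":0},
  {"delta_pos":[0.001,0.001,0.053],"angular":[0,0,0],"claw":0},
  {"delta_pos":[0.001,0.001,0.053],"angular":[0,0,0],"claw":0},
  {"delta_pos":[0.001,0.001,0.053],"angular":[0,0,0],"claw":0},
  {"delta_pos":[0.001,0.001,0.053],"angular":[0,0,0],"claw":0},
  {"delta_pos":[0.001,0.001,0.053],"angular":[0,0,0],"claw":0},
])

```text
time: 34.92
ee_pos: [0.4549, -0.3316, 0.0059]
orientation: [0.742, 3.051, -0.002]
force: [0.3, -0.3, 0.5]
grip_width: 0.094
grasp_force: 0.0
```

Request:
send_rows([
  {"delta_pos":[0,0,0],"angular":[0,0,0],"claw":0.4},
  {"delta_pos":[0,0,0],"angular":[0,0,0],"claw":0.4},
  {"delta_pos":[0,0,0],"angular":[0,0,0],"claw":0.4},
  {"delta_pos":[0,0,0],"angular":[0,0,0],"claw":0.4},
  {"delta_pos":[0,0,0],"angular":[0,0,0],"claw":0.4},
  {"delta_pos":[0,0,0],"angular":[0,0,0],"claw":0.4},
  {"delta_pos":[0,0,0],"angular":[0,0,0],"claw":0.45},
], newtons=20)

```text
time: 35.5
ee_pos: [0.4541, -0.3309, 0.0048]
orientation: [0.742, 3.053, -0.0]
force: [-0.0, 0.2, 1.2]
grip_width: 0.0618
grasp_force: 20.0
```

Request:
send_rows([
  {"delta_pos":[0,0,-0.01],"angular":[0,0,0],"claw":0.45},
  {"delta_pos":[0,0,-0.03],"angular":[0,0,0],"claw":0.45},
  {"delta_pos":[0,0,-0.06],"angular":[0,0,0],"claw":0.45},
  {"delta_pos":[0,0,-0.1],"angular":[0,0,0],"claw":0.45},
  {"delta_pos":[0,0,-0.12],"angular":[0,0,0],"claw":0.45},
  {"delta_pos":[0,0,-0.12],"angular":[0,0,0],"claw":0.45},
  {"delta_pos":[0,0,-0.12],"angular":[0,0,0],"claw":0.45},
  {"delta_pos":[0,0,-0.12],"angular":[0,0,0],"claw":0.45},
])

```text
time: 36.17
ee_pos: [0.4533, -0.3299, 0.0995]
orientation: [-0.742, -3.051, -0.002]
force: [-0.6, 0.1, -1.1]
grip_width: 0.0619
grasp_force: 20.0
```

```bash
python3 - <<'E'
from h import *
p=shot('wrist');rects(p,'board_c',.118)
go((.640,-.198,.1,108.5))
E
```

```text
board_c 0.96 [322. 244. 110. 178.] c [ 0.4418 -0.3229] size [0.0775 0.061 ] long axis -28.0
board_c 0.93 [ 31. 233.  62.  76.] c [ 0.37   -0.4853] size [0.0507 0.0409] long axis -42.6
board_c 0.71 [248. 339.  33.  36.] c [ 0.4831 -0.3994] size [0.032  0.0107] long axis -64.7
t 36.27 pos [ 0.4529 -0.3295  0.0986] yaw 62.67 w 0.0617 q [-0.78  0.28  1.67  0.    1.19 -1.88]
  d [-0.1323  0.2534 -0.0019] a [ 0.0009 -0.001  -0.2546] rows 5.5
```

Request:
send_rows([
  {"delta_pos":[-0.132,0.253,0],"angular":[0,0,-0.2546],"claw":0.45},
  {"delta_pos":[-0.132,0.253,0],"angular":[0,0,-0.2546],"claw":0.45},
  {"delta_pos":[-0.132,0.253,0],"angular":[0,0,-0.2546],"claw":0.45},
  {"delta_pos":[-0.132,0.253,0],"angular":[0,0,-0.2546],"claw":0.45},
  {"delta_pos":[-0.132,0.253,0],"angular":[0,0,-0.2546],"claw":0.45},
  {"delta_pos":[-0.132,0.253,0],"angular":[0,0,-0.2546],"claw":0.45},
  {"delta_pos":[-0.132,0.253,0],"angular":[0,0,-0.2546],"claw":0.45},
  {"delta_pos":[-0.132,0.253,0],"angular":[0,0,-0.2546],"claw":0.45},
])

```text
time: 36.93
ee_pos: [0.6408, -0.1975, 0.0982]
orientation: [0.51, -3.097, -0.003]
force: [0.5, -0.4, -1.0]
grip_width: 0.0618
grasp_force: 20.0
```

Request:
send_rows([
  {"delta_pos":[0,0,0],"angular":[0,0,0],"claw":0.45},
  {"delta_pos":[0,0,0],"angular":[0,0,0],"claw":0.45},
  {"delta_pos":[0,0,0],"angular":[0,0,0],"claw":0.45},
  {"delta_pos":[0,0,0],"angular":[0,0,0],"claw":0.45},
  {"delta_pos":[0,0,0],"angular":[0,0,0],"claw":0.45},
  {"delta_pos":[0,0,0],"angular":[0,0,0],"claw":0.45},
])

```text
time: 37.43
ee_pos: [0.6406, -0.2, 0.101]
orientation: [-0.503, 3.101, -0.0]
force: [-0.3, 0.0, -0.8]
grip_width: 0.0617
grasp_force: 20.0
```

```bash
cat > rim.py <<'E'
from h import *
p=shot('wrist');t=np.radians(18.5);R2=np.array([[np.cos(t),np.sin(t)],[-np.sin(t),np.cos(t)]])
O=np.array([.6455,-.1940])
m=[d['mask'] for d in bot.cut_out(p,'board_pocket')[:2]];m=m[0] if len(m)<2 else m[0]|m[1];ys,xs=np.nonzero(m)
for r in range(ys.min(),ys.max()+1,10):
    q=np.nonzero(m[r])[0]
    if len(q): print(r,q.min(),q.max(),((p2w(p,[[q.min(),r],[q.max(),r]],.007)-O)@R2.T*1000).round(1).tolist())
b=[d for d in bot.cut_out(p,'board_c') if d['mask'][200:240,300:340].any()]
for d in b[:1]:
    ys,xs=np.nonzero(d['mask']);print('board rows',ys.min(),ys.max(),d['box'])
    zb=bot.read_state()['ee_pos'][2]-.0048+.0185
    for r in (ys.min(),ys.min()+15,ys.min()+40):
        q=np.nonzero(d['mask'][r])[0];print(r,q.min(),q.max(),((p2w(p,[[q.min(),r],[q.max(),r]],zb)-O)@R2.T*1000).round(1).tolist())
go((.6428,-.1949,.035,108.5),(.6428,-.1949,.0085,108.5))
E
python3 rim.py
```

```text
138 283 364 [[-66.7, -36.5], [-66.6, 36.3]]
148 270 365 [[-57.8, -48.5], [-57.7, 37.5]]
158 311 362 [[-48.7, -11.4], [-48.7, 35.1]]
board rows 158 331 [319.8, 245.2, 109.0, 174.1]
158 267 310 [[-57.6, -33.1], [-57.6, -9.2]]
173 265 374 [[-49.2, -34.6], [-49.2, 26.8]]
198 266 373 [[-34.8, -34.6], [-34.8, 26.8]]
t 37.58 pos [ 0.6408 -0.1997  0.1009] yaw 108.47 w 0.0618 q [-0.43  0.49  1.38  0.    1.27 -2.32]
  d [-0.0042  0.0049  0.0824] a [-0.      0.0001 -0.0002] rows 1.6
  d [-0.0042  0.0049  0.1155] a [-0.      0.0001 -0.0002] rows 2.2
```

Request:
send_rows([
  {"delta_pos":[-0.004,0.005,0.03],"angular":[0,0,0],"claw":0.45},
  {"delta_pos":[-0.004,0.005,0.06],"angular":[0,0,0],"claw":0.45},
  {"delta_pos":[-0.004,0.005,0.08],"angular":[0,0,0],"claw":0.45},
  {"delta_pos":[-0.004,0.005,0.08],"angular":[0,0,0],"claw":0.45},
  {"delta_pos":[-0.004,0.005,0.08],"angular":[0,0,0],"claw":0.45},
  {"delta_pos":[-0.004,0.005,0.08],"angular":[0,0,0],"claw":0.45},
  {"delta_pos":[-0.004,0.005,0.08],"angular":[0,0,0],"claw":0.45},
])

```text
time: 38.17
ee_pos: [0.6441, -0.1954, 0.0388]
orientation: [-0.504, 3.098, -0.003]
force: [-0.1, 0.1, -0.7]
grip_width: 0.0616
grasp_force: 20.0
```

```bash
python3 rim.py
```

```text
Traceback (most recent call last):
  File "rim.py", line 4, in <module>
    m=[d['mask'] for d in bot.cut_out(p,'board_pocket')[:2]];m=m[0] if len(m)<2 else m[0]|m[1];ys,xs=np.nonzero(m)
                                                               ~^^^
IndexError: list index out of range
```

Detection failed, so I'll pick out the tray's blue by colour instead.

```bash
cat > rim2.py <<'E'
from h import *
p=shot('wrist');t=np.radians(18.5);R2=np.array([[np.cos(t),np.sin(t)],[-np.sin(t),np.cos(t)]])
O=np.array([.6455,-.1940])
h=cv2.cvtColor(p['img'],cv2.COLOR_RGB2HSV);m=((h[...,0]>95)&(h[...,0]<120)&(h[...,1]>90)).astype(np.uint8)
n,l,st,_=cv2.connectedComponentsWithStats(m[:300]);k=[i for i in range(1,n) if st[i,4]>60 and 150<st[i,0]+st[i,2]/2<490];print(st[k].tolist())
mm=np.isin(l,k);ys,_=np.nonzero(mm)
for r in range(ys.min(),min(ys.max(),240)+1,8):
    q=np.nonzero(mm[r])[0]
    if len(q): print(r,q.min(),q.max(),((p2w(p,[[q.min(),r],[q.max(),r]],.007)-O)@R2.T*1000).round(1).tolist())
for d in [d for d in bot.cut_out(p,'board_c') if d['mask'][220:260,300:340].any()][:1]:
    ys,xs=np.nonzero(d['mask']);zb=bot.read_state()['ee_pos'][2]+.0137
    for r in (ys.min(),ys.min()+5,ys.min()+15,ys.min()+40):
        q=np.nonzero(d['mask'][r])[0];print('board',r,q.min(),q.max(),((p2w(p,[[q.min(),r],[q.max(),r]],zb)-O)@R2.T*1000).round(1).tolist())
go((.6428,-.1949,.02,108.5),(.6428,-.1949,.0085,108.5))
E
python3 rim2.py
```

```text
[]Traceback (most recent call last):
  File "rim2.py", line 7, in <module>
    for r in range(ys.min(),min(ys.max(),240)+1,8):
                   ~~~~~~^^
    return umr_minimum(a, axis, None, out, keepdims, initial, where)
ValueError: zero-size array to reduction operation minimum which has no identity
```

```bash
sed -i 's/>95/>90/;s/<120/<130/;s/>90)).ast/>60)).ast/' rim2.py; python3 rim2.py; python3 - <<'E'
from h import *
p=shot('wrist');h=cv2.cvtColor(p['img'],cv2.COLOR_RGB2HSV);print(h[140:200:5,320].tolist())
E
```

```text
[[252, 133, 123, 95, 2312], [259, 262, 11, 25, 161]]
133 322 374 [[-66.6, 1.4], [-66.7, 37.5]]
141 308 374 [[-61.1, -8.3], [-61.2, 37.7]]
149 258 374 [[-55.7, -43.5], [-55.7, 37.9]]
157 259 374 [[-50.1, -43.0], [-50.1, 38.1]]
165 259 261 [[-44.5, -43.3], [-44.5, -41.8]]
173 252 262 [[-38.8, -48.6], [-38.8, -41.4]]
181 253 263 [[-33.0, -48.1], [-33.0, -40.9]]
189 253 265 [[-27.2, -48.4], [-27.1, -39.7]]
197 254 265 [[-21.2, -48.0], [-21.2, -39.9]]
205 254 265 [[-15.2, -48.3], [-15.2, -40.2]]
213 255 265 [[-9.2, -47.8], [-9.2, -40.4]]
221 255 266 [[-3.0, -48.1], [-3.0, -40.0]]
board 158 267 346 [[-53.1, -29.7], [-53.1, 14.5]]
board 163 265 374 [[-50.3, -30.9], [-50.3, 30.3]]
board 173 265 374 [[-44.7, -31.1], [-44.7, 30.5]]
board 198 266 373 [[-30.2, -31.1], [-30.2, 30.5]]
t 38.42 pos [ 0.6432 -0.1949  0.0378] yaw 108.49 w 0.0615 q [-0.42  0.57  1.41 -0.    1.16 -2.32]
  d [0.0005 0.0002 0.0222] a [-0.0004  0.0004 -0.    ] rows 0.4
  d [0.0005 0.0003 0.0366] a [-0.0004  0.0004 -0.    ] rows 0.7
[[103, 66, 119], [103, 65, 118], [102, 65, 117], [103, 66, 116], [15, 6, 160], [21, 30, 159], [71, 117, 74], [71, 114, 78], [72, 116, 77], [71, 117, 74], [73, 104, 64], [98, 22, 47]]
```

The tray's edges lie at y = -48.2 and +37.9, so its centre is about 5 mm to -y of my estimate. I'll shift by -4.7 mm and check.

Request:
send_rows([
  {"delta_pos":[0,-0.006,0.01],"angular":[0,0,0],"claw":0.45},
  {"delta_pos":[0,-0.006,0.018],"angular":[0,0,0],"claw":0.45},
  {"delta_pos":[0,-0.006,0.018],"angular":[0,0,0],"claw":0.45},
  {"delta_pos":[0,-0.006,0.018],"angular":[0,0,0],"claw":0.45},
  {"delta_pos":[0,-0.006,0.018],"angular":[0,0,0],"claw":0.45},
  {"delta_pos":[0,-0.006,0.018],"angular":[0,0,0],"claw":0.45},
  {"delta_pos":[0,-0.006,0.018],"angular":[0,0,0],"claw":0.45},
])

```text
time: 39.05
ee_pos: [0.6444, -0.1993, 0.0226]
orientation: [-0.505, 3.1, -0.0]
force: [-0.1, 0.8, -0.2]
grip_width: 0.0618
grasp_force: 20.0
```

```bash
sed -i 's/(.6428,-.1949,.0085,108.5)/(.6443,-.1995,.0085,108.5)/' rim2.py; python3 rim2.py
```

```text
[[253, 134, 133, 94, 3293], [369, 261, 11, 25, 159], [259, 262, 10, 25, 158]]
134 358 384 [[-66.7, 20.3], [-66.8, 37.1]]
142 308 385 [[-61.6, -11.8], [-61.7, 38.0]]
150 260 385 [[-56.6, -43.1], [-56.6, 38.2]]
158 260 384 [[-51.4, -43.3], [-51.4, 37.8]]
166 260 384 [[-46.2, -43.5], [-46.2, 38.1]]
174 253 384 [[-40.9, -48.4], [-40.9, 38.3]]
182 253 383 [[-35.5, -48.7], [-35.5, 37.9]]
190 254 383 [[-30.1, -48.3], [-30.1, 38.2]]
198 254 383 [[-24.6, -48.5], [-24.6, 38.4]]
206 255 382 [[-19.1, -48.1], [-19.1, 38.0]]
214 255 382 [[-13.5, -48.4], [-13.5, 38.3]]
222 256 382 [[-7.8, -48.0], [-7.8, 38.6]]
board 158 268 314 [[-53.8, -33.1], [-53.8, -7.5]]
board 163 265 375 [[-51.0, -34.9], [-51.0, 26.6]]
board 173 265 374 [[-45.4, -35.1], [-45.4, 26.3]]
board 198 266 373 [[-31.0, -35.1], [-31.0, 26.3]]
t 39.15 pos [ 0.6444 -0.1992  0.0227] yaw 108.5 w 0.0619 q [-0.43  0.59  1.41  0.    1.14 -2.32]
  d [0.0002 0.0058 0.0033] a [-0.0001  0.0001  0.    ] rows 0.1
  d [ 0.0002 -0.0003  0.0177] a [-0.0001  0.0001  0.    ] rows 0.3
```

Centred to within 1 mm. I'll lower and release.

Request:
send_rows([
  {"delta_pos":[0,-0.0008,0.006],"angular":[0,0,0],"claw":0.45},
  {"delta_pos":[0,-0.0008,0.012],"angular":[0,0,0],"claw":0.45},
  {"delta_pos":[0,-0.0008,0.016],"angular":[0,0,0],"claw":0.45},
  {"delta_pos":[0,-0.0008,0.0183],"angular":[0,0,0],"claw":0.45},
  {"delta_pos":[0,-0.0008,0.0183],"angular":[0,0,0],"claw":0.45},
  {"delta_pos":[0,-0.0008,0.0183],"angular":[0,0,0],"claw":0.45},
  {"delta_pos":[0,-0.0008,0.0183],"angular":[0,0,0],"claw":0.45},
])

```text
time: 39.73
ee_pos: [0.644, -0.1996, 0.0079]
orientation: [0.505, -3.1, -0.001]
force: [-2.7, 1.2, 4.1]
grip_width: 0.0618
grasp_force: 20.0
```

Request:
send_rows([
  {"delta_pos":[0,0,0],"angular":[0,0,0],"claw":0.3},
  {"delta_pos":[0,0,0],"angular":[0,0,0],"claw":0.2},
  {"delta_pos":[0,0,0],"angular":[0,0,0],"claw":0.1},
  {"delta_pos":[0,0,0],"angular":[0,0,0],"claw":0.1},
  {"delta_pos":[0,0,0],"angular":[0,0,0],"claw":0.1},
  {"delta_pos":[0,0,0],"angular":[0,0,0],"claw":0.1},
])

```text
time: 40.23
ee_pos: [0.6444, -0.1999, 0.0076]
orientation: [-0.505, 3.101, -0.0]
force: [-0.3, -0.8, -0.5]
grip_width: 0.0849
grasp_force: 0.0
```

Request:
send_rows([
  {"delta_pos":[0,0,-0.02],"angular":[0,0,0],"claw":0.1},
  {"delta_pos":[0,0,-0.06],"angular":[0,0,0],"claw":0},
  {"delta_pos":[0,0,-0.11],"angular":[0,0,0],"claw":0},
  {"delta_pos":[-0.02,0,-0.16],"angular":[0,0,0],"claw":0},
  {"delta_pos":[-0.05,0,-0.2],"angular":[0,0,0],"claw":0},
  {"delta_pos":[-0.05,0,-0.2],"angular":[0,0,0],"claw":0},
  {"delta_pos":[-0.05,0,-0.2],"angular":[0,0,0],"claw":0},
  {"delta_pos":[-0.05,0,-0.2],"angular":[0,0,0],"claw":0},
])

```text
time: 40.9
ee_pos: [0.6818, -0.1868, 0.167]
orientation: [0.505, -3.1, -0.001]
force: [0.2, -0.6, -0.7]
grip_width: 0.0939
grasp_force: 0.0
```

```bash
python3 - <<'E'
from h import *
p=shot('wrist');rects(p,'board_pocket',.007);rects(p,'board_c',.0215)
p=shot('top');rects(p,'fan_c',.023);rects(p,'sink_c',.027);rects(p,'small_c',.021);rects(p,'board_c',.0215)
go()
E
```

```text
board_pocket 0.62 [322. 158.  85. 122.] c [ 0.6485 -0.1978] size [0.1374 0.0886] long axis 18.9
board_c 0.96 [152. 115. 113.  94.] c [ 0.6585 -0.3842] size [0.1131 0.0639] long axis 84.6
board_c 0.78 [321. 160.  62. 105.] c [ 0.6483 -0.1977] size [0.1101 0.0635] long axis 18.5
fan_c 0.52 [195. 176.  15.   9.] c [0.6173 0.1989] size [0.0404 0.0384] long axis -73.5
sink_c 0.57 [336. 160.  25.  32.] c [ 0.6313 -0.2005] size [0.0886 0.0619] long axis 18.7
board_c 0.96 [436. 204.  39.  45.] c [ 0.4936 -0.4835] size [0.1099 0.0661] long axis 25.7
board_c 0.77 [490. 250.  42.  43.] c [ 0.3567 -0.6222] size [0.1119 0.0654] long axis -51.1
board_c 0.74 [335. 162.  24.  37.] c [ 0.6322 -0.1991] size [0.0891 0.0636] long axis 19.1
board_c 0.68 [398. 151.  39.  20.] c [ 0.6535 -0.3842] size [0.1107 0.0673] long axis 87.0
t 41.3 pos [ 0.6817 -0.1872  0.1667] yaw 108.47 w 0.0944 q [-0.39  0.51  1.21 -0.    1.42 -2.28]
```

Board and pocket centres agree to within 0.3 mm, so I'll hand in.

```bash
python3 -c "
from cell import bot
print(bot.close_job())"
```

```text
the job is handed in; nothing more can be done
None
```

The fan, large heatsink, small heatsink and bare board were placed in that order and the job was handed in at about 41 s; each measured within 3 mm of its pocket's centre when set down, with no verdict returned.

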